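# Set up two colour-coded supports on the welding bench and lay a tube across them

## Task

Build up the two tube supports on the welding bench, keeping each colour together: stand the blue riser in the middle of the blue pad and the yellow riser in the middle of the yellow pad, and once both risers stand, set the blue saddle centred on the blue riser and the yellow saddle centred on the yellow riser, with their channels in line with each other. Then lay the square steel tube across so that it rests level down in the channels of both saddles with its ends sticking out past them, and leave everything standing. Do not knock over the mug or the spray can.

Things in the scene. Friction and masses are not known exactly. Their poses are not given: they have to be found in the camera images.
- pad_blue: Blue round steel pad, fixed to the bench, 80 mm in diameter and 20 mm high (the low pad), with a thin bare-steel ring on its flat top. Origin at the centre of its underside on the bench; z up. Its place varies.
- pad_yellow: Yellow round steel pad, fixed to the bench, 80 mm in diameter and 50 mm high (the high pad), with a thin bare-steel ring on its flat top. Origin at the centre of its underside on the bench; z up. Its place varies.
- riser_blue_mid (a point): Blue riser: loose upright cylinder, 52 mm in diameter and 80 mm high, flat ends, two steel bands, black dot on top, about 0.5 kg, standing on the bench. Point at its centre, 40 mm above its underside; z along its axis. On the blue pad its top is 100 mm above the bench.
- riser_yellow_mid (a point): Yellow riser: loose upright cylinder, 52 mm in diameter and 50 mm high, flat ends, two steel bands, black dot on top, about 0.35 kg, standing on the bench. Point at its centre, 25 mm above its underside; z along its axis. On the yellow pad its top is 100 mm above the bench, level with the other.
- saddle_blue_mid (a point): Blue saddle: loose U-shaped block standing on the bench with its channel upward, 44 mm long (x, along the channel), 56 mm wide (y), 42 mm high, about 0.25 kg. Flat-bottomed foot 22 mm high; on it two lips 8 mm thick and 20 mm high along the two long sides leave a channel 40 mm wide, open at both ends, its steel-grey floor 22 mm above the underside. Point at its centre, 21 mm above its underside; x along the channel, z up.
- saddle_yellow_mid (a point): Yellow saddle: the same as the blue saddle but yellow; 44 mm long (x, along the channel), 56 mm wide, 42 mm high, channel 40 mm wide with its floor 22 mm above the underside. Point at its centre, 21 mm above its underside; x along the channel, z up.
- tube_mid (a point): Square steel tube with black ends, 25 x 25 mm and 360 mm long, about 0.5 kg, lying loose on the bench at the far side. Point at its centre, 12.5 mm above its underside; x along its length. The pads stand 170 to 270 mm apart.
- mug: White mug, 80 mm in diameter, 90 mm high, standing loose on the bench as a bystander. Origin at the centre of its underside; z up.
- spray_can: Green spray can with a pale metal top, 60 mm in diameter, 170 mm high, standing loose on the bench as a bystander. Origin at the centre of its underside; z up.
Things that resemble listed ones, but are neither listed nor needed, are in the scene too. What is shaped like the pad_yellow but turquoise is not meant.

How it is judged:
On the way, in this order (a step that is already met when the one before it is completed fails the run):
1. both risers stand upright, each in the middle of the pad of its own colour (horizontal distance between riser_blue_mid and pad_blue below 0.012 m and angle between each of riser_blue_mid, riser_yellow_mid's own z axis and vertical below 0.06 rad and height (world z) of riser_blue_mid between 0.055 and 0.065 m and horizontal distance between riser_yellow_mid and pad_yellow below 0.012 m and height (world z) of riser_yellow_mid between 0.07 and 0.08 m), for 0.2 s.
2. with both risers still there, a saddle sits upright and centred on the riser of its own colour, on both (all of step 1 and horizontal distance between saddle_blue_mid and riser_blue_mid below 0.012 m and angle between each of saddle_blue_mid, saddle_yellow_mid's own z axis and vertical below 0.06 rad and height (world z) of saddle_blue_mid between 0.116 and 0.126 m and horizontal distance between saddle_yellow_mid and riser_yellow_mid below 0.012 m and height (world z) of saddle_yellow_mid between 0.116 and 0.126 m), for 0.2 s.
At the end, for the whole second after the job is handed in: Risers upright on the pads of their colour (axes within 12 mm), saddles upright on the risers of their colour (within 12 mm; tilts under 0.06 rad); tube on both channel floors, level within 0.03 rad, centre 134.5 +- 4 mm up, sticking out 5 mm or more past both; all at rest (all of step 2 and height (world z) of tube_mid between 0.1305 and 0.1385 m and angle between tube_mid's own x axis and vertical between 1.54 and 1.602 rad and x of saddle_blue_mid in the frame of tube_mid between -0.153 and 0.153 m and contact force between tube and saddle_blue above 0.2 N and x of saddle_yellow_mid in the frame of tube_mid between -0.153 and 0.153 m and contact force between tube and saddle_yellow above 0.2 N and linear speed of each of riser_blue, riser_yellow, saddle_blue, saddle_yellow, tube below 0.02 m/s); the robot touches nothing.
It fails at once if the mug is knocked over (angle between mug's own z axis and vertical above 0.5 rad).
It fails at once if the spray can is knocked over (angle between spray_can's own z axis and vertical above 0.5 rad).
It also fails if it takes over 144 s, if anything falls off the work surface, if the arm or the gripper's body presses on something with over 40 N, if the wrist force passes 120 N, or if a joint passes its speed limit or range.

## Robot

A 6-joint arm with a two-finger parallel gripper is mounted at the origin on the work surface. World frame = base frame: x ahead of the robot, y to its left, z up, the work surface at z = 0. Lengths are in m, angles in rad, forces in N, time in s.
With the tool pointing down it reaches from about 0.35 to 0.775 m from the base axis. Payload 5.5 kg.
Tool frame: the origin (TCP) lies on the mounting face of the last link; the fingertips stand 173 mm ahead of it and the grasp point (between the pads) lies 155 mm ahead of it; z points along the fingers, y is the direction in which the jaws open and shut (so a half turn about z gives the same grasp; the last joint's range is limited). The gripper opens to 85 mm and grips with 20 to 120 N. Pads are 22 mm wide; open, the fingers measure 114 mm over their backs; the gripper's body (76 mm by 85 mm) begins 54 mm behind the grasp point. The pads swing forward as they close: fully open they stand 13 mm farther back than shut.
Start: joints at [-1.286, 0.313, 0.046, 1.304, 0, 1.431], TCP at [0.237, -0.524, 0.405] pointing down, gripper open.
Joint ranges: [-2.76, 2.76], [-0.86, 1.69], [-1.03, 1.26], [-2.2, 2.34], [-1.47, 1.5], [-3.14, 3.14]. Speed limits (rad/s): [2.57, 2.57, 3.14, 3.14, 3.14, 3.14].

## Interface

Orientations are given as a unit quaternion [w, x, y, z].
In Python, from workcell import get_state, eyes, env gives the robot as it stands. The module is installed in compiled form; this text tells all that it offers.
- The arm moves only by the tool carry_out, never from a script. Its argument "motion" is a list of rows, each an object of numbers: "jaw": the opening, from -1 (shut) to 1 (fully open); "tx", "ty", "tz": the shift along the tool's x, y, z in cm; "wx", "wy", "wz": the turn, a rotation vector about the tool's x, y, z in degrees. In form: [{"jaw": .., "tx": .., "ty": .., "tz": .., "wx": .., "wy": .., "wz": ..}, ...]. A call has 1 to 20 rows; each row shifts and turns the commanded pose from where the row before left it, along the tool's axes as they then stand; what a row does not reach is not made up. A row lasts 1/8 s, in which the tool goes at most 62.5 mm and 10.7 degrees, less where a joint would pass 70% of its speed; a pose out of reach is approached as far as the arm can. A call with a gripper value outside its range is refused whole. The fingers move at their own pace and stop on an object; "force" is the grip in N (left out, the last holds). Time passes only in rows, so rows that do not move let the fingers close. It gives the time, the measured TCP pose, the force and the opening at its end, in the units of the state.
- get_state(): the state, without advancing time (a new reading comes with each control period).
- eyes.read_camera(name): name is "side" or "top" or "wrist"; returns the picture (400x640x3 uint8, blue, green, red); there is no depth.
- eyes.calibration(name): a dict with "K" (3x3 intrinsics, pixels), "camera_from_world" (4x4, takes a point from world to camera coordinates). Camera axes: x right, y up, looking along -z (the intrinsics and any distortion apply to the point x, -y, -z); pixel columns grow to the right and rows downward; lengths in m; the calibration is good to about 2 mm. A picture is of the moment at which its call begins: read the wrist's pose just before it. calibration takes no time and is no camera call; for the wrist camera it gives the pose at the moment of the call.
- env.hand_in(): hands the job in, once; it reports no verdict.
The state is a dict: "clock": time; "joint_pos": joint angles; "qvel": joint speeds; "tau": joint torques, N m; "tcp_pos": TCP position; "orientation": TCP orientation; "wrist_force": force on the tool from outside, world axes, zero at the start; "ft_torque": the same for the moment, N m; "finger_gap": finger opening in m.
Only numpy, scipy, OpenCV 4.12 (cv2) and the standard library are available. Lean on these libraries where they do the work, as an engineer would, in place of code of your own. Each camera call takes 0.05 s, during which the arm holds its last target.

## Working session

There is one attempt and no reset: what is moved stays moved. The work goes in short steps, Python scripts to look and compute and a tool call to move; the robot and the scene stay as the last step left them, time stands still between calls to the robot, and variables do not carry over. Pictures are saved under pics/ and viewed, and the job is handed in when it is done.

Besides the shell and the picture viewer there is one more tool, called after ">>>" in YAML: its name, and indented under it one key for each argument. carry_out: Moves the arm, as the interface text tells. Its arguments: {"type":"object","properties":{"motion":{"type":"array"},"force":{"type":"number"}},"required":["motion"]}

```bash
mkdir -p pics
python3 - <<'E'
from workcell import get_state, eyes, env
import cv2
s=get_state();print(s)
for n in("top","side","wrist"):
    c=eyes.calibration(n);print(n,c)
    cv2.imwrite(f"pics/{n}0.png",eyes.read_camera(n))
E
```

```text
{'clock': 0.0, 'joint_pos': array([-1.28559753e+00,  3.14000351e-01,  4.49709651e-02,  1.30359942e+00,
        5.02078585e-06,  1.43117760e+00]), 'qvel': array([-0.00150777,  0.00035473,  0.00098455,  0.00142228,  0.00027211,
       -0.00026153]), 'tau': array([ 2.18900468e-04, -4.80626142e+01,  2.98534799e+01,  1.91593630e-02,
        9.49615639e-06,  5.17593392e-06]), 'tcp_pos': array([ 0.23691405, -0.52370489,  0.40380533]), 'orientation': array([-9.13998287e-04,  9.77525537e-01,  2.10815047e-01, -6.41306609e-05]), 'wrist_force': array([-0.68092709,  0.51115078, -0.31719344]), 'ft_torque': array([-0.04347159,  0.00861698, -0.0259725 ]), 'finger_gap': 0.08551999197568357}
top {'K': array([[378.22182982,   0.        , 316.4412149 ],
       [  0.        , 378.22182982, 202.41429523],
       [  0.        ,   0.        ,   1.        ]]), 'camera_from_world': array([[-6.85690271e-06, -9.99896631e-01,  1.43779835e-02,
        -7.82867479e-03],
       [ 9.89920816e-01,  2.02945104e-03,  1.41607413e-01,
        -5.47288983e-01],
       [-1.41621955e-01,  1.42340362e-02,  9.89818475e-01,
  
[... 277 characters left out ...]
'camera_from_world': array([[ 0.75323765, -0.65760058, -0.01394707, -0.39906277],
       [ 0.37129323,  0.40759761,  0.83426946, -0.23624211],
       [-0.54293128, -0.63358162,  0.55118051, -1.5027582 ],
       [ 0.        ,  0.        ,  0.        ,  1.        ]])}
wrist {'K': array([[296.04983709,   0.        , 324.88906012],
       [  0.        , 296.04983709, 198.41305804],
       [  0.        ,   0.        ,   1.        ]]), 'camera_from_world': array([[ 0.41241666, -0.91099356, -0.00179925, -0.57476561],
       [ 0.8790812 ,  0.39848622, -0.26158167,  0.0347332 ],
       [ 0.23901619,  0.10629896,  0.96517967, -0.37792453],
       [ 0.        ,  0.        ,  0.        ,  1.        ]])}
```

View pics/top0.png

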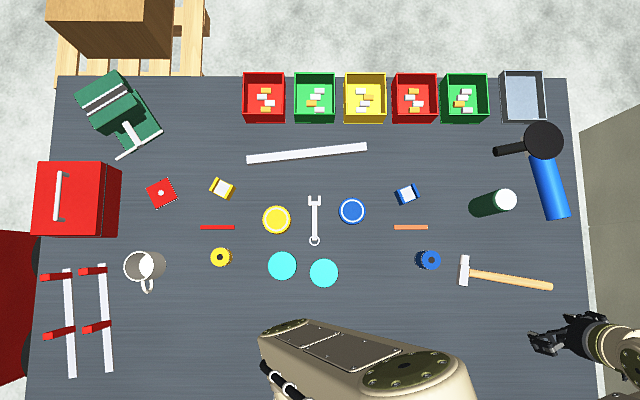

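View pics/side0.png

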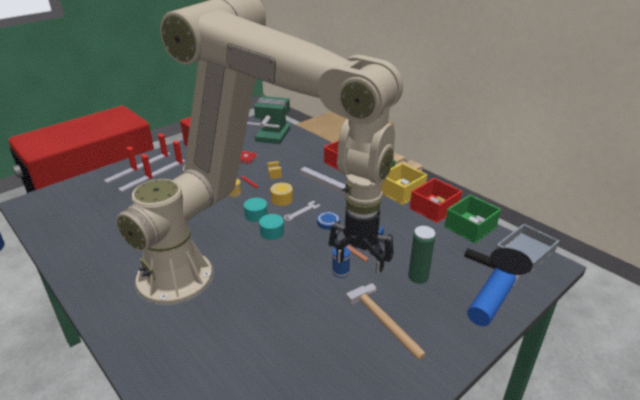

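View pics/wrist0.png

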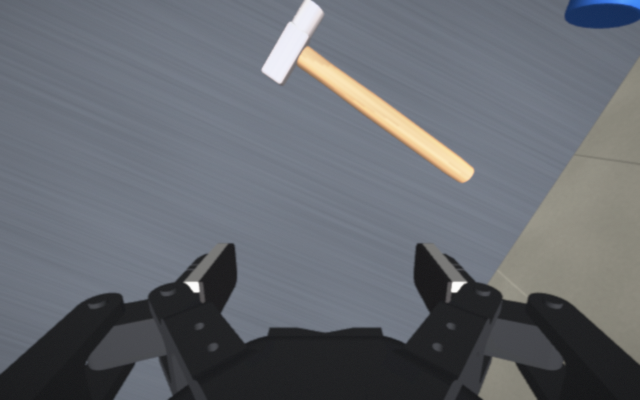

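Candidates:
- **Pads:** yellow pad (276,219). The turquoise look-alikes at (282,265) and (323,272) are rejected. Blue pad (352,211).
- **Risers:** yellow (220,257), blue (429,260). The blue cylinder at (548,190) is rejected.
- **Saddles:** yellow (222,187), blue (407,193). The red block at (161,193) is rejected.
- **Tube:** (307,153). The white rails at (68,320) and (105,318) and the wrench (314,220) are rejected.
- **Bystanders:** mug (145,265), spray can (493,202).

Next I'll check these in a close crop and measure them.

```bash
cat > h.py <<'E'
import cv2, numpy as np
from workcell import get_state, eyes, env
def ray(cal,u,v,z):
    K=cal["K"];T=cal["camera_from_world"];R=T[:3,:3];t=T[:3,3]
    d=np.array([(u-K[0,2])/K[0,0],-(v-K[1,2])/K[1,1],-1.0])
    o=-R.T@t; w=R.T@d
    return o+w*(z-o[2])/w[2]
def proj(cal,p):
    c=cal["camera_from_world"]@np.append(p,1);q=cal["K"]@np.array([c[0],-c[1],-c[2]]);return q[:2]/q[2]
HS={"blue":((100,120,60),(120,255,255)),"yellow":((20,120,80),(32,255,255))}
def blobs(img,lo,hi,amin=60,close=0):
    m=cv2.inRange(cv2.cvtColor(img,cv2.COLOR_BGR2HSV),np.array(lo),np.array(hi))
    if close:m=cv2.morphologyEx(m,cv2.MORPH_CLOSE,np.ones((close,close),np.uint8))
    cs,_=cv2.findContours(m,cv2.RETR_EXTERNAL,cv2.CHAIN_APPROX_NONE)
    return [c for c in cs if cv2.contourArea(c)>amin]
E
python3 - <<'E'
from h import *
img=cv2.imread("pics/top0.png");cal=eyes.calibration("top")
cv2.imwrite("pics/crop0.png",cv2.resize(img[135:290,190:450],None,fx=3,fy=3,interpolation=cv2.INTER_CUBIC))
for n,(lo,hi) in HS.items():
    for c in blobs(img,lo,hi,60,5):
        (u,v),wh,a=cv2.minAreaRect(c);print(n,round(u),round(v),np.round(wh,1),round(a), [np.round(ray(cal,u,v,z)[:2],3) for z in(.02,.05,.08)])
for c in blobs(img,(0,0,170),(179,40,255),300):
    (u,v),wh,a=cv2.minAreaRect(c);print('w',round(u),round(v),np.round(wh,1),round(a),np.round(ray(cal,u,v,.025),3))
E
```

```text
blue 428 260 [19. 25.] 90 [array([ 0.384, -0.328]), array([ 0.385, -0.319]), array([ 0.385, -0.309])]
blue 352 210 [26. 27.] 0 [array([ 0.526, -0.112]), array([ 0.523, -0.108]), array([ 0.519, -0.105])]
blue 404 195 [15.8 15.7] 66 [array([ 0.572, -0.265]), array([ 0.567, -0.258]), array([ 0.562, -0.25 ])]
blue 549 186 [69.6 25.8] 73 [array([ 0.601, -0.701]), array([ 0.596, -0.682]), array([ 0.59 , -0.662])]
yellow 221 257 [18. 22.] 90 [array([0.392, 0.266]), array([0.392, 0.259]), array([0.392, 0.252])]
yellow 276 219 [28. 28.] 90 [array([0.501, 0.11 ]), array([0.498, 0.107]), array([0.495, 0.105])]
yellow 222 188 [23.4 15.5] 28 [array([0.591, 0.27 ]), array([0.585, 0.263]), array([0.58 , 0.256])]
yellow 364 98 [51. 43.] 90 [array([ 0.875, -0.155]), array([ 0.861, -0.15 ]), array([ 0.848, -0.146])]
w 436 389 [20. 65.] 90 [ 0.034 -0.334  0.025]
w 13 388 [22. 26.] 90 [0.042 0.811 0.025]
w 71 355 [44.9  8.3] 87 [0.125 0.664 0.025]
w 107 350 [44.8  8.3] 86 [0.14  0.567 0.025]
w 68 302 [47.   8.4] 87 [0.266 0.686 0.025]
w 103 297 [46.9  8.3] 86 [0.282 0.589 0.025]
w 137 271 [30.2 40.3] 12 [0.354 0.5   0.025]
w 276 219 [22. 22.] 90 [0.501 0.11  0.025]
w 352 210 [21. 22.] 90 [ 0.526 -0.111  0.025]
w 506 198 [21. 21.] 0 [ 0.562 -0.564  0.025]
w 306 152 [  8.7 121.4] 83 [0.699 0.024 0.025]
w 526 105 [28. 39.] 90 [ 0.851 -0.65   0.025]
w 420 156 [312. 437.] 90 [ 0.69  -0.318  0.025]
w 29 116 [231.  58.] 90 [0.81  0.85  0.025]
```

View pics/crop0.png

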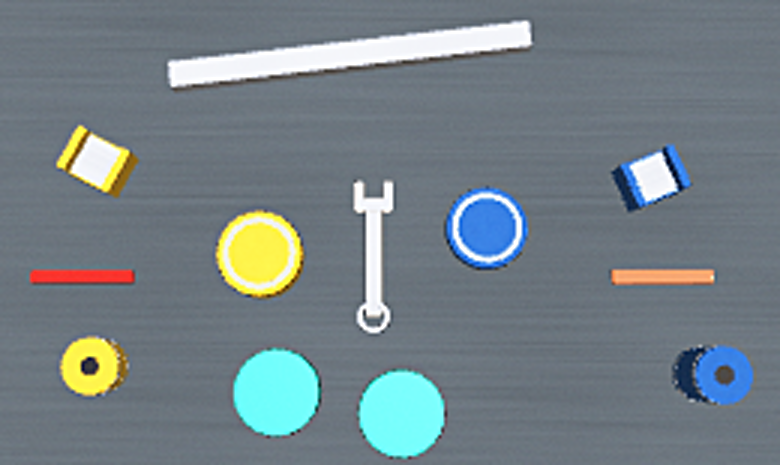

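The crop confirms the choices: white-ringed yellow pad and blue pad, dotted risers, grey-floored saddles, black-ended tube. Next I'll get the riser dots and the wrist camera offset.

```bash
cat >> h.py <<'E'
from scipy.spatial.transform import Rotation as Ro
def toolR(s):
    q=s["orientation"];return Ro.from_quat([q[1],q[2],q[3],q[0]]).as_matrix()
def status():
    s=get_state();R=toolR(s);g=s["tcp_pos"]+R[:,2]*.155
    print("t",round(s["clock"],2),"grasp",np.round(g,4),"yawx",round(np.degrees(np.arctan2(R[1,0],R[0,0])),2),"tilt",np.round(np.degrees(R[:2,2]),2),"gap",round(s["finger_gap"],4),"F",np.round(s["wrist_force"],1),"j6",round(s["joint_pos"][5],2))
    return s,R,g
def go(p,yaw=None):
    s,R,g=status();d=R.T@(np.array(p)-g)*100
    print("tool shift cm",np.round(d,2))
    if yaw is not None:
        y=np.degrees(np.arctan2(R[1,0],R[0,0]));print("wz deg",round((y-yaw+180)%360-180,2))
E
python3 - <<'E'
from h import *
img=cv2.imread("pics/top0.png");cal=eyes.calibration("top")
for n,(u0,v0),z in(("yr",(220,257),.05),("br",(431,260),.08)):
    g=cv2.cvtColor(img,cv2.COLOR_BGR2GRAY);hsv=cv2.cvtColor(img,cv2.COLOR_BGR2HSV)
    w=g[v0-4:v0+5,u0-4:u0+5].astype(float); w=np.clip(np.median(w)-w-15,0,None)
    yy,xx=np.mgrid[v0-4:v0+5,u0-4:u0+5];u=(w*xx).sum()/w.sum();v=(w*yy).sum()/w.sum()
    print(n,u,v,ray(cal,u,v,z))
for n,(u0,v0),z in(("py",(276,219),.05),("pb",(352,210),.02)):
    hsv=cv2.cvtColor(img,cv2.COLOR_BGR2HSV);m=((hsv[...,1]<60)&(hsv[...,2]>170)).astype(np.uint8)
    m2=np.zeros_like(m);m2[v0-16:v0+17,u0-16:u0+17]=m[v0-16:v0+17,u0-16:u0+17]
    p=cv2.findNonZero(m2).astype(np.float32);(u,v),wh,a=cv2.fitEllipse(p);print(n,u,v,wh,ray(cal,u,v,z))
cw=eyes.calibration("wrist")["camera_from_world"];s,R,g=status()
o=-cw[:3,:3].T@cw[:3,3];print("cam in tool",R.T@(o-s["tcp_pos"]),"look",R.T@(-cw[2,:3]))
go([.385,-.318,.25],90)
E
```

```text
yr 219.35697649798857 256.55430870209614 [0.39284576 0.26330889 0.05      ]
br 431.1043872919818 259.482602118003 [ 0.38494262 -0.31924039  0.08      ]
py 275.85198974609375 218.80613708496094 (22.16203498840332, 22.22718620300293) [0.49861663 0.10779012 0.05      ]
pb 351.9368896484375 210.3594970703125 (21.335695266723633, 21.755788803100586) [ 0.52672935 -0.11148394  0.02      ]
t 0.15 grasp [ 0.2369 -0.5236  0.249 ] yawx 24.34 tilt [-0.02  0.08] gap 0.0855 F [-0.1 -0.5 -0.6] j6 1.43
cam in tool [0.06549779 0.00063395 0.03107842] look [-2.61782842e-01 -6.96860571e-05  9.65126799e-01]
t 0.15 grasp [ 0.2369 -0.5236  0.249 ] yawx 24.34 tilt [-0.02  0.08] gap 0.0855 F [-0.1 -0.5 -0.6] j6 1.43
tool shift cm [ 21.97 -12.62  -0.08]
wz deg -65.66
```

>>> carry_out:
  motion:
    - {"wz": -8.2}
    - {"wz": -8.2}
    - {"wz": -8.2}
    - {"wz": -8.2}
    - {"wz": -8.2}
    - {"wz": -8.2}
    - {"wz": -8.2}
    - {"wz": -8.2}
    - {"tx": 2.55,"ty": 1.85}
    - {"tx": 2.55,"ty": 1.85}
    - {"tx": 2.55,"ty": 1.85}
    - {"tx": 2.55,"ty": 1.85}
    - {"tx": 2.55,"ty": 1.85}
    - {"tx": 2.55,"ty": 1.85}
    - {"tx": 2.55,"ty": 1.85}
    - {"tx": 2.55,"ty": 1.85}
    - {}
    - {}
  force: 40

```text
invalid input at $.motion[0]: expected keys jaw, tx, ty, tz, wx, wy, wz
```

Run:
```python
from h import *
cal=eyes.calibration("wrist");img=eyes.read_camera("wrist");cv2.imwrite("pics/w1.png",img)
go([.385,-.319,.05],90)
print(proj(cal,[.385,-.319,.08]))
```

```text
t 0.2 grasp [ 0.2369 -0.5236  0.2492] yawx 24.34 tilt [-0.02  0.06] gap 0.0856 F [ 0.1 -1.4 -0.7] j6 1.43
tool shift cm [ 21.93 -12.52  19.93]
wz deg -65.66
[171.61848632 -76.29075051]
```

View pics/w1.png

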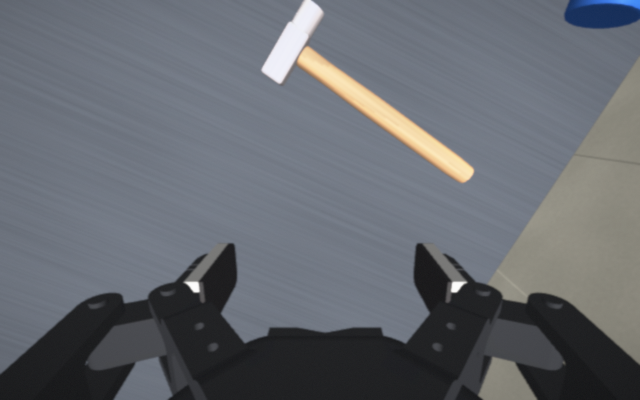

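The move was refused because all keys are required, so the view still shows only the hammer.

>>> carry_out:
  motion:
    - {"jaw": 1,"tx": 0,"ty": 0,"tz": 0,"wx": 0,"wy": 0,"wz": -8.2}
    - {"jaw": 1,"tx": 0,"ty": 0,"tz": 0,"wx": 0,"wy": 0,"wz": -8.2}
    - {"jaw": 1,"tx": 0,"ty": 0,"tz": 0,"wx": 0,"wy": 0,"wz": -8.2}
    - {"jaw": 1,"tx": 0,"ty": 0,"tz": 0,"wx": 0,"wy": 0,"wz": -8.2}
    - {"jaw": 1,"tx": 0,"ty": 0,"tz": 0,"wx": 0,"wy": 0,"wz": -8.2}
    - {"jaw": 1,"tx": 0,"ty": 0,"tz": 0,"wx": 0,"wy": 0,"wz": -8.2}
    - {"jaw": 1,"tx": 0,"ty": 0,"tz": 0,"wx": 0,"wy": 0,"wz": -8.2}
    - {"jaw": 1,"tx": 0,"ty": 0,"tz": 0,"wx": 0,"wy": 0,"wz": -8.2}
    - {"jaw": 1,"tx": 2.55,"ty": 1.85,"tz": 0,"wx": 0,"wy": 0,"wz": 0}
    - {"jaw": 1,"tx": 2.55,"ty": 1.85,"tz": 0,"wx": 0,"wy": 0,"wz": 0}
    - {"jaw": 1,"tx": 2.55,"ty": 1.85,"tz": 0,"wx": 0,"wy": 0,"wz": 0}
    - {"jaw": 1,"tx": 2.55,"ty": 1.85,"tz": 0,"wx": 0,"wy": 0,"wz": 0}
    - {"jaw": 1,"tx": 2.55,"ty": 1.85,"tz": 0,"wx": 0,"wy": 0,"wz": 0}
    - {"jaw": 1,"tx": 2.55,"ty": 1.85,"tz": 0,"wx": 0,"wy": 0,"wz": 0}
    - {"jaw": 1,"tx": 2.55,"ty": 1.85,"tz": 0,"wx": 0,"wy": 0,"wz": 0}
    - {"jaw": 1,"tx": 2.55,"ty": 1.85,"tz": 0,"wx": 0,"wy": 0,"wz": 0}
    - {"jaw": 1,"tx": 0,"ty": 0,"tz": 0,"wx": 0,"wy": 0,"wz": 0}
    - {"jaw": 1,"tx": 0,"ty": 0,"tz": 0,"wx": 0,"wy": 0,"wz": 0}
  force: 40

```text
clock: 2.45
tcp_pos: [0.3851, -0.3203, 0.4046]
orientation: [0.0, 0.707, 0.707, -0.0]
wrist_force: [0.7, 0.3, -0.5]
finger_gap: 0.085
```

Run:
```python
from h import *
cal=eyes.calibration("wrist");img=eyes.read_camera("wrist");cv2.imwrite("pics/w2.png",img)
go([.385,-.319,.05],90)
print(proj(cal,[.385,-.319,.08]))
```

```text
t 2.5 grasp [ 0.3849 -0.3206  0.2496] yawx 89.91 tilt [-0.01 -0.02] gap 0.0855 F [-0.3 -0.8 -0.5] j6 0.72
tool shift cm [1.700e-01 1.000e-02 1.996e+01]
wz deg -0.09
[325.23439904 183.52618937]
```

View pics/w2.png

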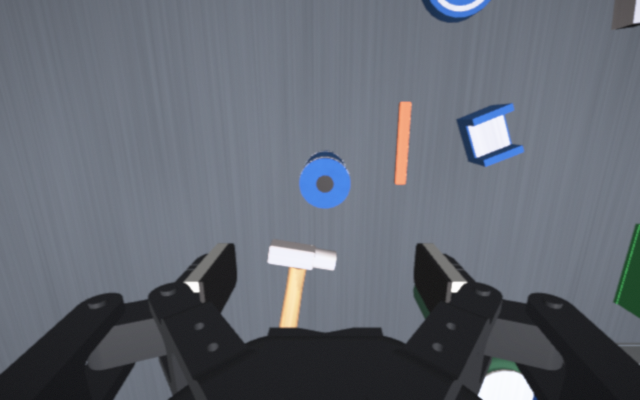

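The blue riser's dot is at (325,183), exactly where the top-camera estimate predicts it. The blue saddle is at (490,138). I'll descend and grip.

>>> carry_out:
  motion:
    - {"jaw": 1,"tx": 0.1,"ty": 0,"tz": 4,"wx": 0,"wy": 0,"wz": 0}
    - {"jaw": 1,"tx": 0.05,"ty": 0,"tz": 4,"wx": 0,"wy": 0,"wz": 0}
    - {"jaw": 1,"tx": 0,"ty": 0,"tz": 4,"wx": 0,"wy": 0,"wz": 0}
    - {"jaw": 1,"tx": 0,"ty": 0,"tz": 4,"wx": 0,"wy": 0,"wz": 0}
    - {"jaw": 1,"tx": 0,"ty": 0,"tz": 2.5,"wx": 0,"wy": 0,"wz": 0}
    - {"jaw": 1,"tx": 0,"ty": 0,"tz": 1.5,"wx": 0,"wy": 0,"wz": 0}
    - {"jaw": 1,"tx": 0,"ty": 0,"tz": 0,"wx": 0,"wy": 0,"wz": 0}
    - {"jaw": -1,"tx": 0,"ty": 0,"tz": 0,"wx": 0,"wy": 0,"wz": 0}
    - {"jaw": -1,"tx": 0,"ty": 0,"tz": 0,"wx": 0,"wy": 0,"wz": 0}
    - {"jaw": -1,"tx": 0,"ty": 0,"tz": 0,"wx": 0,"wy": 0,"wz": 0}
    - {"jaw": -1,"tx": 0,"ty": 0,"tz": 0,"wx": 0,"wy": 0,"wz": 0}
    - {"jaw": -1,"tx": 0,"ty": 0,"tz": 0,"wx": 0,"wy": 0,"wz": 0}
    - {"jaw": -1,"tx": 0,"ty": 0,"tz": 0,"wx": 0,"wy": 0,"wz": 0}
  force: 40

```text
clock: 4.12
tcp_pos: [0.3854, -0.3191, 0.2061]
orientation: [0.001, 0.708, 0.707, -0.001]
wrist_force: [-3.0, 0.1, 6.0]
finger_gap: 0.0511
```

Run:
```python
from h import *
cal=eyes.calibration("wrist");img=eyes.read_camera("wrist");cv2.imwrite("pics/w3.png",img)
go([.5267,-.1115,.15],90)
```

```text
t 4.17 grasp [ 0.3856 -0.3194  0.0511] yawx 89.94 tilt [ 0.05 -0.14] gap 0.0514 F [-1.5  0.2  6.3] j6 0.72
tool shift cm [20.79 14.1  -9.93]
wz deg -0.06
```

View pics/w3.png

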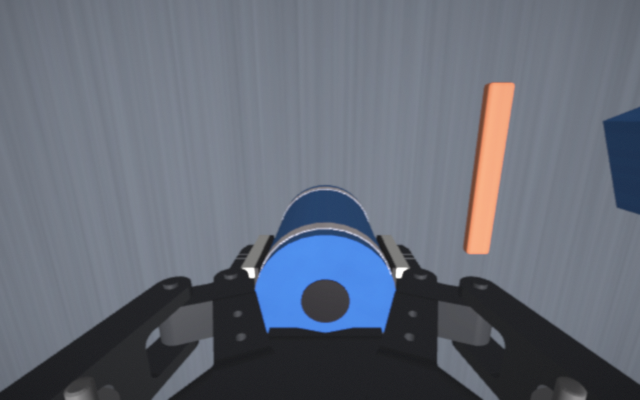

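The riser is held, gap 51 mm. I'll lift and carry it over the blue pad.

>>> carry_out:
  motion:
    - {"jaw": -1,"tx": 0,"ty": 0,"tz": -2,"wx": 0,"wy": 0,"wz": 0}
    - {"jaw": -1,"tx": 0,"ty": 0,"tz": -4,"wx": 0,"wy": 0,"wz": 0}
    - {"jaw": -1,"tx": 0,"ty": 0,"tz": -4,"wx": 0,"wy": 0,"wz": 0}
    - {"jaw": -1,"tx": 2.6,"ty": 1.76,"tz": 0,"wx": 0,"wy": 0,"wz": 0}
    - {"jaw": -1,"tx": 2.6,"ty": 1.76,"tz": 0,"wx": 0,"wy": 0,"wz": 0}
    - {"jaw": -1,"tx": 2.6,"ty": 1.76,"tz": 0,"wx": 0,"wy": 0,"wz": 0}
    - {"jaw": -1,"tx": 2.6,"ty": 1.76,"tz": 0,"wx": 0,"wy": 0,"wz": 0}
    - {"jaw": -1,"tx": 2.6,"ty": 1.76,"tz": 0,"wx": 0,"wy": 0,"wz": 0}
    - {"jaw": -1,"tx": 2.6,"ty": 1.76,"tz": 0,"wx": 0,"wy": 0,"wz": 0}
    - {"jaw": -1,"tx": 2.6,"ty": 1.76,"tz": 0,"wx": 0,"wy": 0,"wz": 0}
    - {"jaw": -1,"tx": 2.6,"ty": 1.76,"tz": 0,"wx": 0,"wy": 0,"wz": 0}
    - {"jaw": -1,"tx": 0,"ty": 0,"tz": 0,"wx": 0,"wy": 0,"wz": 0}
    - {"jaw": -1,"tx": 0,"ty": 0,"tz": 0,"wx": 0,"wy": 0,"wz": 0}

```text
clock: 5.8
tcp_pos: [0.5258, -0.1106, 0.3043]
orientation: [-0.0, 0.707, 0.707, -0.0]
wrist_force: [0.6, -0.6, -4.3]
finger_gap: 0.0509
```

Run:
```python
from h import *
cal=eyes.calibration("wrist");img=eyes.read_camera("wrist");cv2.imwrite("pics/w4.png",img)
go([.5267,-.1115,.071],90)
print(proj(cal,[.5267,-.1115,.02]))
```

```text
t 5.85 grasp [ 0.5256 -0.1109  0.1493] yawx 89.93 tilt [-0.06  0.  ] gap 0.0513 F [ 0.1  0.8 -4.8] j6 1.21
tool shift cm [-0.06  0.12  7.83]
wz deg -0.07
[326.62214467 195.83341001]
```

View pics/w4.png

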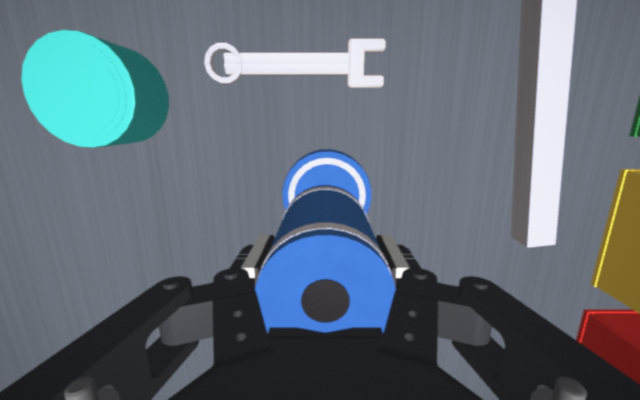

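>>> carry_out:
  motion:
    - {"jaw": -1,"tx": -0.06,"ty": 0.12,"tz": 3,"wx": 0,"wy": 0,"wz": 0}
    - {"jaw": -1,"tx": 0,"ty": 0,"tz": 2.5,"wx": 0,"wy": 0,"wz": 0}
    - {"jaw": -1,"tx": 0,"ty": 0,"tz": 1.4,"wx": 0,"wy": 0,"wz": 0}
    - {"jaw": -1,"tx": 0,"ty": 0,"tz": 0.5,"wx": 0,"wy": 0,"wz": 0}
    - {"jaw": -1,"tx": 0,"ty": 0,"tz": 0.35,"wx": 0,"wy": 0,"wz": 0}
    - {"jaw": -1,"tx": 0,"ty": 0,"tz": 0,"wx": 0,"wy": 0,"wz": 0}
    - {"jaw": -1,"tx": 0,"ty": 0,"tz": 0,"wx": 0,"wy": 0,"wz": 0}

```text
clock: 6.72
tcp_pos: [0.5277, -0.1114, 0.2279]
orientation: [0.001, 0.707, 0.707, 0.0]
wrist_force: [-0.2, 0.3, -3.7]
finger_gap: 0.0513
```

Run:
```python
from h import *
go([.5267,-.1115,.071],90)
```

```text
t 6.72 grasp [ 0.5279 -0.1115  0.0729] yawx 89.95 tilt [ 0.07 -0.03] gap 0.0513 F [-0.2  0.3 -3.7] j6 1.21
tool shift cm [-0.   -0.12  0.19]
wz deg -0.05
```

Still about 2 mm up. I'll lower it, open and rise.

>>> carry_out:
  motion:
    - {"jaw": -1,"tx": 0,"ty": -0.1,"tz": 0.15,"wx": 0,"wy": 0,"wz": 0}
    - {"jaw": -1,"tx": 0,"ty": 0,"tz": 0,"wx": 0,"wy": 0,"wz": 0}
    - {"jaw": 1,"tx": 0,"ty": 0,"tz": 0,"wx": 0,"wy": 0,"wz": 0}
    - {"jaw": 1,"tx": 0,"ty": 0,"tz": 0,"wx": 0,"wy": 0,"wz": 0}
    - {"jaw": 1,"tx": 0,"ty": 0,"tz": 0,"wx": 0,"wy": 0,"wz": 0}
    - {"jaw": 1,"tx": 0,"ty": 0,"tz": 0,"wx": 0,"wy": 0,"wz": 0}
    - {"jaw": 1,"tx": 0,"ty": 0,"tz": -2,"wx": 0,"wy": 0,"wz": 0}
    - {"jaw": 1,"tx": 0,"ty": 0,"tz": -4,"wx": 0,"wy": 0,"wz": 0}
    - {"jaw": 1,"tx": 0,"ty": 0,"tz": -4,"wx": 0,"wy": 0,"wz": 0}
    - {"jaw": 1,"tx": 0,"ty": 0,"tz": -4,"wx": 0,"wy": 0,"wz": 0}
    - {"jaw": 1,"tx": 0,"ty": 0,"tz": 0,"wx": 0,"wy": 0,"wz": 0}
    - {"jaw": 1,"tx": 0,"ty": 0,"tz": 0,"wx": 0,"wy": 0,"wz": 0}

```text
clock: 8.22
tcp_pos: [0.5263, -0.1113, 0.3653]
orientation: [-0.0, 0.707, 0.707, -0.0]
wrist_force: [0.2, 0.4, -0.9]
finger_gap: 0.0849
```

Run:
```python
from h import *
cal=eyes.calibration("wrist");img=eyes.read_camera("wrist");cv2.imwrite("pics/w5.png",img)
go([.393,.2633,.21],90)
print(proj(cal,[.5267,-.1115,.1]))
```

```text
t 8.28 grasp [ 0.5258 -0.1111  0.2096] yawx 89.94 tilt [-0.09  0.03] gap 0.0857 F [ 0.5  0.1 -0.9] j6 1.21
tool shift cm [ 3.743e+01 -1.332e+01  1.000e-02]
wz deg -0.06
[325.88095878 200.78999344]
```

View pics/w5.png

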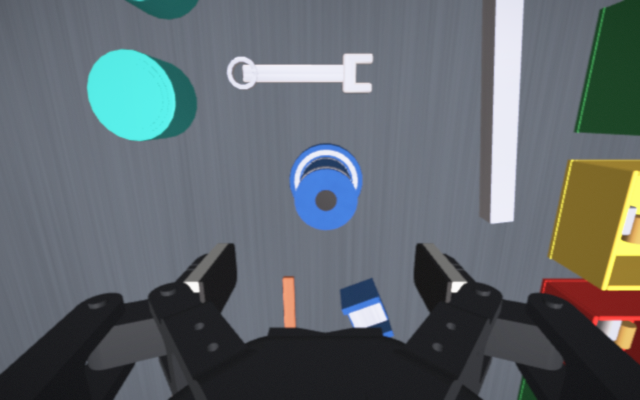

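The blue riser's dot is at (326,200), exactly as predicted, with the ring centred beneath it. Next is the yellow riser.

>>> carry_out:
  motion:
    - {"jaw": 1,"tx": 3.74,"ty": -1.33,"tz": 0,"wx": 0,"wy": 0,"wz": 0}
    - {"jaw": 1,"tx": 3.74,"ty": -1.33,"tz": 0,"wx": 0,"wy": 0,"wz": 0}
    - {"jaw": 1,"tx": 3.74,"ty": -1.33,"tz": 0,"wx": 0,"wy": 0,"wz": 0}
    - {"jaw": 1,"tx": 3.74,"ty": -1.33,"tz": 0,"wx": 0,"wy": 0,"wz": 0}
    - {"jaw": 1,"tx": 3.74,"ty": -1.33,"tz": 0,"wx": 0,"wy": 0,"wz": 0}
    - {"jaw": 1,"tx": 3.74,"ty": -1.33,"tz": 0,"wx": 0,"wy": 0,"wz": 0}
    - {"jaw": 1,"tx": 3.74,"ty": -1.33,"tz": 0,"wx": 0,"wy": 0,"wz": 0}
    - {"jaw": 1,"tx": 3.74,"ty": -1.33,"tz": 0,"wx": 0,"wy": 0,"wz": 0}
    - {"jaw": 1,"tx": 3.74,"ty": -1.33,"tz": 0,"wx": 0,"wy": 0,"wz": 0}
    - {"jaw": 1,"tx": 3.74,"ty": -1.33,"tz": 0,"wx": 0,"wy": 0,"wz": 0}
    - {"jaw": 1,"tx": 0,"ty": 0,"tz": 0,"wx": 0,"wy": 0,"wz": 0}
    - {"jaw": 1,"tx": 0,"ty": 0,"tz": 0,"wx": 0,"wy": 0,"wz": 0}

```text
clock: 9.78
tcp_pos: [0.3936, 0.2625, 0.3646]
orientation: [-0.0, 0.707, 0.707, -0.001]
wrist_force: [0.4, -0.4, -0.8]
finger_gap: 0.0854
```

Run:
```python
from h import *
cal=eyes.calibration("wrist");img=eyes.read_camera("wrist");cv2.imwrite("pics/w6.png",img)
go([.393,.2633,.03],90)
print(proj(cal,[.393,.2633,.05]))
```

```text
t 9.82 grasp [0.3936 0.262  0.2098] yawx 89.91 tilt [-0.08 -0.06] gap 0.0852 F [ 0.1  0.1 -0.4] j6 1.99
tool shift cm [ 0.15 -0.04 17.98]
wz deg -0.09
[325.28013424 185.90466597]
```

View pics/w6.png

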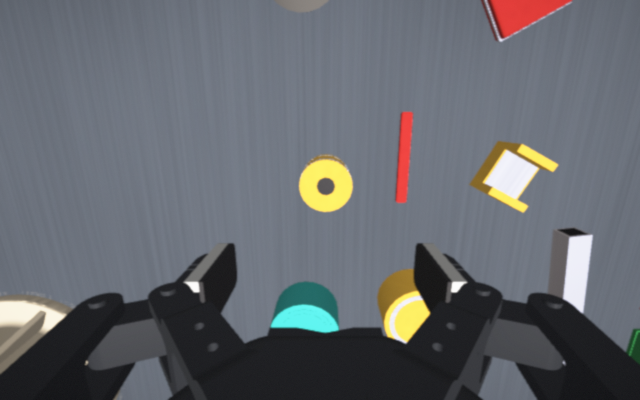

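The yellow riser's dot is at (326,186), as predicted.

>>> carry_out:
  motion:
    - {"jaw": 1,"tx": 0.1,"ty": -0.04,"tz": 4,"wx": 0,"wy": 0,"wz": 0}
    - {"jaw": 1,"tx": 0,"ty": 0,"tz": 4,"wx": 0,"wy": 0,"wz": 0}
    - {"jaw": 1,"tx": 0,"ty": 0,"tz": 4,"wx": 0,"wy": 0,"wz": 0}
    - {"jaw": 1,"tx": 0,"ty": 0,"tz": 3,"wx": 0,"wy": 0,"wz": 0}
    - {"jaw": 1,"tx": 0,"ty": 0,"tz": 2,"wx": 0,"wy": 0,"wz": 0}
    - {"jaw": 1,"tx": 0,"ty": 0,"tz": 1,"wx": 0,"wy": 0,"wz": 0}
    - {"jaw": 1,"tx": 0,"ty": 0,"tz": 0,"wx": 0,"wy": 0,"wz": 0}
    - {"jaw": -1,"tx": 0,"ty": 0,"tz": 0,"wx": 0,"wy": 0,"wz": 0}
    - {"jaw": -1,"tx": 0,"ty": 0,"tz": 0,"wx": 0,"wy": 0,"wz": 0}
    - {"jaw": -1,"tx": 0,"ty": 0,"tz": 0,"wx": 0,"wy": 0,"wz": 0}
    - {"jaw": -1,"tx": 0,"ty": 0,"tz": 0,"wx": 0,"wy": 0,"wz": 0}
    - {"jaw": -1,"tx": 0,"ty": 0,"tz": 0,"wx": 0,"wy": 0,"wz": 0}
    - {"jaw": -1,"tx": 0,"ty": 0,"tz": 0,"wx": 0,"wy": 0,"wz": 0}

```text
clock: 11.45
tcp_pos: [0.3937, 0.264, 0.1867]
orientation: [0.0, 0.707, 0.707, 0.001]
wrist_force: [-1.1, -0.8, 5.8]
finger_gap: 0.0511
```

Run:
```python
from h import *
go([.4986,.1078,.15],90)
```

```text
t 11.45 grasp [0.394  0.2641 0.0317] yawx 89.95 tilt [0.1  0.03] gap 0.0511 F [-1.1 -0.8  5.8] j6 1.99
tool shift cm [-15.62  10.49 -11.82]
wz deg -0.05
```

>>> carry_out:
  motion:
    - {"jaw": -1,"tx": 0,"ty": 0,"tz": -3,"wx": 0,"wy": 0,"wz": 0}
    - {"jaw": -1,"tx": 0,"ty": 0,"tz": -4.5,"wx": 0,"wy": 0,"wz": 0}
    - {"jaw": -1,"tx": 0,"ty": 0,"tz": -4.3,"wx": 0,"wy": 0,"wz": 0}
    - {"jaw": -1,"tx": -2.6,"ty": 1.75,"tz": 0,"wx": 0,"wy": 0,"wz": 0}
    - {"jaw": -1,"tx": -2.6,"ty": 1.75,"tz": 0,"wx": 0,"wy": 0,"wz": 0}
    - {"jaw": -1,"tx": -2.6,"ty": 1.75,"tz": 0,"wx": 0,"wy": 0,"wz": 0}
    - {"jaw": -1,"tx": -2.6,"ty": 1.75,"tz": 0,"wx": 0,"wy": 0,"wz": 0}
    - {"jaw": -1,"tx": -2.6,"ty": 1.75,"tz": 0,"wx": 0,"wy": 0,"wz": 0}
    - {"jaw": -1,"tx": -2.6,"ty": 1.75,"tz": 0,"wx": 0,"wy": 0,"wz": 0}
    - {"jaw": -1,"tx": 0,"ty": 0,"tz": 0,"wx": 0,"wy": 0,"wz": 0}
    - {"jaw": -1,"tx": 0,"ty": 0,"tz": 0,"wx": 0,"wy": 0,"wz": 0}

```text
clock: 12.82
tcp_pos: [0.4976, 0.1078, 0.3031]
orientation: [-0.001, 0.708, 0.707, -0.001]
wrist_force: [-0.6, 0.1, -4.6]
finger_gap: 0.0511
```

Run:
```python
from h import *
cal=eyes.calibration("wrist");img=eyes.read_camera("wrist");cv2.imwrite("pics/w7.png",img)
go([.4986,.1078,.082],90)
print(proj(cal,[.4986,.1078,.05]))
```

```text
t 12.88 grasp [0.4973 0.1081 0.1482] yawx 89.97 tilt [-0.09  0.01] gap 0.051 F [ 0.9  0.1 -4.9] j6 1.63
tool shift cm [-0.03  0.14  6.62]
wz deg -0.03
[327.09257483 204.73538326]
```

View pics/w7.png

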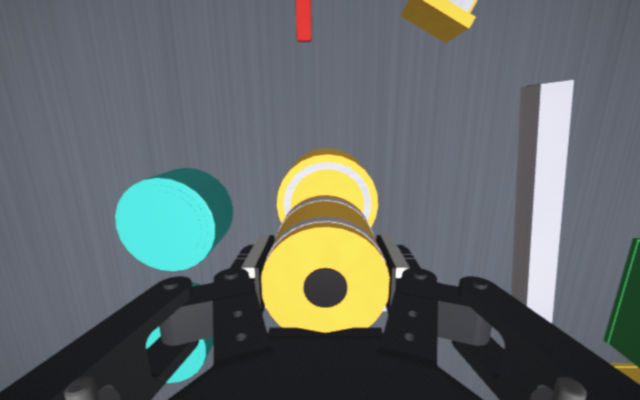

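>>> carry_out:
  motion:
    - {"jaw": -1,"tx": -0.03,"ty": 0.1,"tz": 3,"wx": 0,"wy": 0,"wz": 0}
    - {"jaw": -1,"tx": 0,"ty": 0,"tz": 2,"wx": 0,"wy": 0,"wz": 0}
    - {"jaw": -1,"tx": 0,"ty": 0,"tz": 1,"wx": 0,"wy": 0,"wz": 0}
    - {"jaw": -1,"tx": 0,"ty": 0,"tz": 0.5,"wx": 0,"wy": 0,"wz": 0}
    - {"jaw": -1,"tx": 0,"ty": 0,"tz": 0.1,"wx": 0,"wy": 0,"wz": 0}
    - {"jaw": -1,"tx": 0,"ty": 0,"tz": 0,"wx": 0,"wy": 0,"wz": 0}
    - {"jaw": -1,"tx": 0,"ty": 0,"tz": 0,"wx": 0,"wy": 0,"wz": 0}

```text
clock: 13.75
tcp_pos: [0.4996, 0.1074, 0.2383]
orientation: [0.0, 0.708, 0.707, 0.0]
wrist_force: [0.9, -0.3, -4.5]
finger_gap: 0.0512
```

Run:
```python
from h import *
go([.4986,.1078,.082],90)
```

```text
t 13.75 grasp [0.4998 0.1074 0.0833] yawx 89.94 tilt [ 0.07 -0.  ] gap 0.0512 F [ 0.9 -0.3 -4.5] j6 1.63
tool shift cm [ 0.04 -0.12  0.13]
wz deg -0.06
```

>>> carry_out:
  motion:
    - {"jaw": -1,"tx": 0,"ty": -0.1,"tz": 0.12,"wx": 0,"wy": 0,"wz": 0}
    - {"jaw": -1,"tx": 0,"ty": 0,"tz": 0,"wx": 0,"wy": 0,"wz": 0}
    - {"jaw": 1,"tx": 0,"ty": 0,"tz": 0,"wx": 0,"wy": 0,"wz": 0}
    - {"jaw": 1,"tx": 0,"ty": 0,"tz": 0,"wx": 0,"wy": 0,"wz": 0}
    - {"jaw": 1,"tx": 0,"ty": 0,"tz": 0,"wx": 0,"wy": 0,"wz": 0}
    - {"jaw": 1,"tx": 0,"ty": 0,"tz": 0,"wx": 0,"wy": 0,"wz": 0}
    - {"jaw": 1,"tx": 0,"ty": 0,"tz": -2,"wx": 0,"wy": 0,"wz": 0}
    - {"jaw": 1,"tx": 0,"ty": 0,"tz": -4,"wx": 0,"wy": 0,"wz": 0}
    - {"jaw": 1,"tx": 0,"ty": 0,"tz": -4,"wx": 0,"wy": 0,"wz": 0}
    - {"jaw": 1,"tx": 0,"ty": 0,"tz": -4,"wx": 0,"wy": 0,"wz": 0}
    - {"jaw": 1,"tx": 0,"ty": 0,"tz": 0,"wx": 0,"wy": 0,"wz": 0}
    - {"jaw": 1,"tx": 0,"ty": 0,"tz": 0,"wx": 0,"wy": 0,"wz": 0}

```text
clock: 15.25
tcp_pos: [0.4981, 0.1074, 0.3761]
orientation: [-0.0, 0.707, 0.707, -0.0]
wrist_force: [0.9, -0.1, -1.0]
finger_gap: 0.0852
```

Run:
```python
from h import *
cal=eyes.calibration("wrist");img=eyes.read_camera("wrist");cv2.imwrite("pics/w8.png",img)
ct=eyes.calibration("top")
print(proj(cal,[.4986,.1078,.1]))
c6=None
go([.58,.26,.22],90)
```

```text
[325.93907205 196.66188412]
t 15.3 grasp [0.4976 0.1073 0.2204] yawx 89.94 tilt [-0.09 -0.01] gap 0.0856 F [ 0.  -0.5  0. ] j6 1.63
tool shift cm [15.28  8.22  0.03]
wz deg -0.06
```

View pics/w8.png

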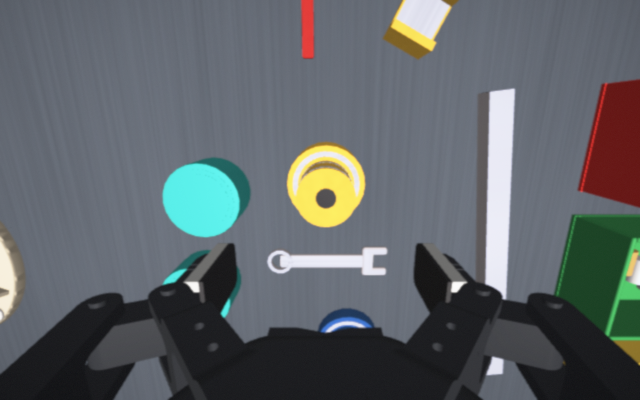

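The yellow riser's dot is at (326,198), centred on its ring, so step 1 should be met. Next is the yellow saddle.

>>> carry_out:
  motion:
    - {"jaw": 1,"tx": 3,"ty": 1.64,"tz": 0,"wx": 0,"wy": 0,"wz": 0}
    - {"jaw": 1,"tx": 3,"ty": 1.64,"tz": 0,"wx": 0,"wy": 0,"wz": 0}
    - {"jaw": 1,"tx": 3,"ty": 1.64,"tz": 0,"wx": 0,"wy": 0,"wz": 0}
    - {"jaw": 1,"tx": 3,"ty": 1.64,"tz": 0,"wx": 0,"wy": 0,"wz": 0}
    - {"jaw": 1,"tx": 3,"ty": 1.64,"tz": 0,"wx": 0,"wy": 0,"wz": 0}
    - {"jaw": 1,"tx": 0,"ty": 0,"tz": 0,"wx": 0,"wy": 0,"wz": 0}
    - {"jaw": 1,"tx": 0,"ty": 0,"tz": 0,"wx": 0,"wy": 0,"wz": 0}

```text
clock: 16.18
tcp_pos: [0.5799, 0.257, 0.3749]
orientation: [-0.001, 0.707, 0.707, -0.001]
wrist_force: [-0.5, -0.5, 0.3]
finger_gap: 0.0851
```

Run:
```python
from h import *
cal=eyes.calibration("wrist");img=eyes.read_camera("wrist");cv2.imwrite("pics/w9.png",img)
np.savez("w9.npz",**cal)
status()
```

```text
t 16.23 grasp [0.5796 0.2566 0.2204] yawx 89.92 tilt [-0.13 -0.06] gap 0.0854 F [ 0.2  0.3 -0.1] j6 1.86
```

View pics/w9.png

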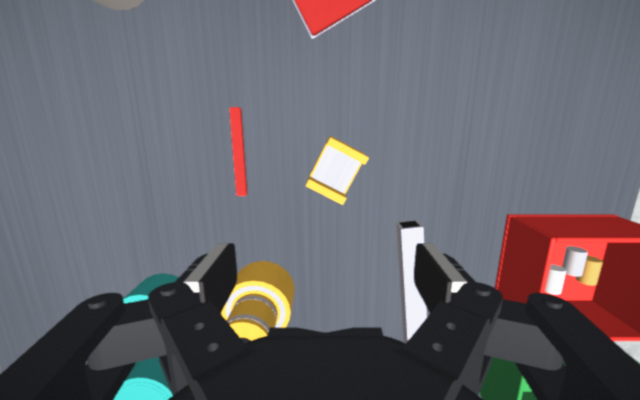

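The view is almost straight down on the saddle: lip tops at about (349,151) and (327,192).

```bash
cat >> h.py <<'E'
def saddle(img,cal,col,near,rad=70,vmin=150):
    lo,hi=HS[col];lo=(lo[0],lo[1],vmin)
    r=[]
    for c in blobs(img,lo,hi,30):
        (u,v),wh,a=cv2.minAreaRect(c)
        if np.hypot(u-near[0],v-near[1])<rad:
            b=cv2.boxPoints(((u,v),wh,a));W=np.array([ray(cal,x,y,.042)[:2] for x,y in b])
            e=[W[1]-W[0],W[2]-W[1]];L=[np.linalg.norm(x) for x in e];d=e[int(np.argmax(L))]
            r.append((W.mean(0),np.degrees(np.arctan2(d[1],d[0]))%180,cv2.contourArea(c)))
            print(np.round((u,v),1),"ctr",np.round(W.mean(0),4),"LW mm",np.round(sorted(np.array(L)*1000),1),"chan deg",round(r[-1][1],1))
    r.sort(key=lambda q:-q[2])
    if len(r)>1:
        m=(r[0][0]+r[1][0])/2;d=r[0][0]-r[1][0]
        print("mid",np.round(m,4),"sep mm",round(np.linalg.norm(d)*1000,1),"chan from sep",round((np.degrees(np.arctan2(d[1],d[0]))+90)%180,1))
        return m
E
python3 - <<'E'
from h import *
cal=dict(np.load("w9.npz"));img=cv2.imread("pics/w9.png")
saddle(img,cal,"yellow",(338,171),40)
E
```

```text
[336.8 170.4] ctr [0.5907 0.2694] LW mm [45.3 56.9] chan deg 63.1
```

>>> carry_out:
  motion:
    - {"jaw": 1,"tx": 0,"ty": 0,"tz": 0,"wx": 0,"wy": 0,"wz": -7.9}
    - {"jaw": 1,"tx": 0,"ty": 0,"tz": 0,"wx": 0,"wy": 0,"wz": -7.9}
    - {"jaw": 1,"tx": 0,"ty": 0,"tz": 0,"wx": 0,"wy": 0,"wz": -7.9}
    - {"jaw": 1,"tx": 0,"ty": 0,"tz": 0,"wx": 0,"wy": 0,"wz": -7.9}
    - {"jaw": 1,"tx": 0,"ty": 0,"tz": 0,"wx": 0,"wy": 0,"wz": -7.9}
    - {"jaw": 1,"tx": 0,"ty": 0,"tz": 0,"wx": 0,"wy": 0,"wz": -7.9}
    - {"jaw": 1,"tx": 0,"ty": 0,"tz": 0,"wx": 0,"wy": 0,"wz": -7.9}
    - {"jaw": 1,"tx": 0,"ty": 0,"tz": 0,"wx": 0,"wy": 0,"wz": -7.9}
    - {"jaw": 1,"tx": -0.4,"ty": 1.64,"tz": 4,"wx": 0,"wy": 0,"wz": 0}
    - {"jaw": 1,"tx": 0,"ty": 0,"tz": 4,"wx": 0,"wy": 0,"wz": 0}
    - {"jaw": 1,"tx": 0,"ty": 0,"tz": 0,"wx": 0,"wy": 0,"wz": 0}
    - {"jaw": 1,"tx": 0,"ty": 0,"tz": 0,"wx": 0,"wy": 0,"wz": 0}

```text
clock: 17.73
tcp_pos: [0.5916, 0.2696, 0.298]
orientation: [0.001, 0.233, 0.973, 0.0]
wrist_force: [0.4, -0.8, 0.7]
finger_gap: 0.0853
```

Run:
```python
from h import *
cal=eyes.calibration("wrist");img=eyes.read_camera("wrist");cv2.imwrite("pics/w10.png",img)
go([.5907,.2694,.026],153.1)
p=proj(cal,[.5907,.2694,.042]);print(p)
saddle(img,cal,"yellow",p,60,150)
```

```text
t 17.77 grasp [0.5924 0.2699 0.1438] yawx 153.1 tilt [0.16 0.04] gap 0.0858 F [ 0.9 -0.7 -0.1] j6 0.77
tool shift cm [ 0.15 -0.14 11.77]
wz deg 0.0
[325.02026319 203.45554564]
[323.7 199.9] ctr [0.5882 0.2695] LW mm [48.4 55.4] chan deg 62.2
```

View pics/w10.png

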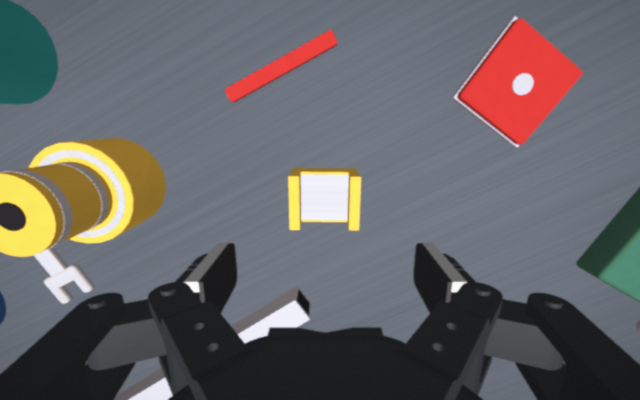

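Lip tops run from row 176 to 231, centre about (325,203), which matches the prediction. I'll descend and grip with the channel along tool x.

>>> carry_out:
  motion:
    - {"jaw": 1,"tx": 0.1,"ty": -0.1,"tz": 3.5,"wx": 0,"wy": 0,"wz": 0}
    - {"jaw": 1,"tx": 0,"ty": 0,"tz": 3.5,"wx": 0,"wy": 0,"wz": 0}
    - {"jaw": 1,"tx": 0,"ty": 0,"tz": 2.5,"wx": 0,"wy": 0,"wz": 0}
    - {"jaw": 1,"tx": 0,"ty": 0,"tz": 1.5,"wx": 0,"wy": 0,"wz": 0}
    - {"jaw": 1,"tx": 0,"ty": 0,"tz": 0.7,"wx": 0,"wy": 0,"wz": 0}
    - {"jaw": 1,"tx": 0,"ty": 0,"tz": 0,"wx": 0,"wy": 0,"wz": 0}
    - {"jaw": -1,"tx": 0,"ty": 0,"tz": 0,"wx": 0,"wy": 0,"wz": 0}
    - {"jaw": -1,"tx": 0,"ty": 0,"tz": 0,"wx": 0,"wy": 0,"wz": 0}
    - {"jaw": -1,"tx": 0,"ty": 0,"tz": 0,"wx": 0,"wy": 0,"wz": 0}
    - {"jaw": -1,"tx": 0,"ty": 0,"tz": 0,"wx": 0,"wy": 0,"wz": 0}
    - {"jaw": -1,"tx": 0,"ty": 0,"tz": 0,"wx": 0,"wy": 0,"wz": 0}
    - {"jaw": -1,"tx": 0,"ty": 0,"tz": 0,"wx": 0,"wy": 0,"wz": 0}

```text
clock: 19.27
tcp_pos: [0.5906, 0.2698, 0.1807]
orientation: [0.001, 0.232, 0.973, 0.0]
wrist_force: [-0.3, -0.4, 5.6]
finger_gap: 0.0556
```

Run:
```python
from h import *
go([.4986,.1078,.20],97.3)
```

```text
t 19.27 grasp [0.5909 0.2698 0.0257] yawx 153.14 tilt [0.11 0.02] gap 0.0556 F [-0.3 -0.4  5.6] j6 0.77
tool shift cm [  0.88 -18.6  -17.46]
wz deg 55.84
```

>>> carry_out:
  motion:
    - {"jaw": -1,"tx": 0,"ty": 0,"tz": -2,"wx": 0,"wy": 0,"wz": 0}
    - {"jaw": -1,"tx": 0,"ty": 0,"tz": -4,"wx": 0,"wy": 0,"wz": 0}
    - {"jaw": -1,"tx": 0,"ty": 0,"tz": -4,"wx": 0,"wy": 0,"wz": 7.98}
    - {"jaw": -1,"tx": 0,"ty": 0,"tz": -4,"wx": 0,"wy": 0,"wz": 7.98}
    - {"jaw": -1,"tx": 0,"ty": 0,"tz": -4,"wx": 0,"wy": 0,"wz": 7.98}
    - {"jaw": -1,"tx": 0,"ty": 0,"tz": 0,"wx": 0,"wy": 0,"wz": 7.98}
    - {"jaw": -1,"tx": 0,"ty": 0,"tz": 0,"wx": 0,"wy": 0,"wz": 7.98}
    - {"jaw": -1,"tx": 0,"ty": 0,"tz": 0,"wx": 0,"wy": 0,"wz": 7.98}
    - {"jaw": -1,"tx": 0,"ty": 0,"tz": 0,"wx": 0,"wy": 0,"wz": 7.98}
    - {"jaw": -1,"tx": -2.98,"ty": -2.24,"tz": 0,"wx": 0,"wy": 0,"wz": 0}
    - {"jaw": -1,"tx": -2.98,"ty": -2.24,"tz": 0,"wx": 0,"wy": 0,"wz": 0}
    - {"jaw": -1,"tx": -2.98,"ty": -2.24,"tz": 0,"wx": 0,"wy": 0,"wz": 0}
    - {"jaw": -1,"tx": -2.98,"ty": -2.24,"tz": 0,"wx": 0,"wy": 0,"wz": 0}
    - {"jaw": -1,"tx": -2.98,"ty": -2.24,"tz": 0,"wx": 0,"wy": 0,"wz": 0}
    - {"jaw": -1,"tx": 0,"ty": 0,"tz": 0,"wx": 0,"wy": 0,"wz": 0}
    - {"jaw": -1,"tx": 0,"ty": 0,"tz": 0,"wx": 0,"wy": 0,"wz": 0}

```text
clock: 21.28
tcp_pos: [0.4979, 0.1078, 0.3594]
orientation: [-0.0, 0.661, 0.75, 0.0]
wrist_force: [-0.2, 0.0, -2.1]
finger_gap: 0.0553
```

Run:
```python
from h import *
cal=eyes.calibration("wrist");img=eyes.read_camera("wrist");cv2.imwrite("pics/w11.png",img)
go([.4986,.1078,.126],97.3)
```

```text
t 21.32 grasp [0.4982 0.1081 0.2044] yawx 97.29 tilt [0.01 0.01] gap 0.0554 F [-0.2  0.2 -3. ] j6 1.5
tool shift cm [-0.04  0.03  7.84]
wz deg -0.01
```

View pics/w11.png

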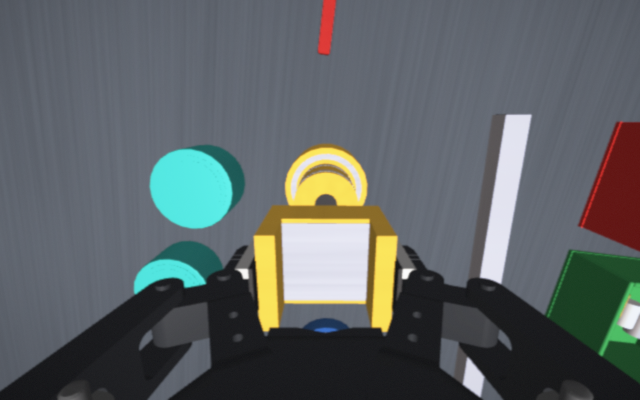

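The saddle is held straight, and the yellow riser's dot shows at (325,200) behind it. I'll lower it.

>>> carry_out:
  motion:
    - {"jaw": -1,"tx": -0.04,"ty": 0,"tz": 3,"wx": 0,"wy": 0,"wz": 0}
    - {"jaw": -1,"tx": 0,"ty": 0,"tz": 2.5,"wx": 0,"wy": 0,"wz": 0}
    - {"jaw": -1,"tx": 0,"ty": 0,"tz": 1.5,"wx": 0,"wy": 0,"wz": 0}
    - {"jaw": -1,"tx": 0,"ty": 0,"tz": 0.5,"wx": 0,"wy": 0,"wz": 0}
    - {"jaw": -1,"tx": 0,"ty": 0,"tz": 0.3,"wx": 0,"wy": 0,"wz": 0}
    - {"jaw": -1,"tx": 0,"ty": 0,"tz": 0,"wx": 0,"wy": 0,"wz": 0}
    - {"jaw": -1,"tx": 0,"ty": 0,"tz": 0,"wx": 0,"wy": 0,"wz": 0}

```text
clock: 22.2
tcp_pos: [0.4982, 0.1073, 0.2822]
orientation: [0.0, 0.661, 0.751, 0.0]
wrist_force: [-0.3, 0.1, -2.3]
finger_gap: 0.0554
```

Run:
```python
from h import *
go([.4986,.1078,.126],97.3)
```

```text
t 22.2 grasp [0.4984 0.1073 0.1272] yawx 97.28 tilt [0.08 0.  ] gap 0.0554 F [-0.3  0.1 -2.3] j6 1.5
tool shift cm [0.05 0.03 0.12]
wz deg -0.02
```

>>> carry_out:
  motion:
    - {"jaw": -1,"tx": 0.04,"ty": 0.02,"tz": 0.13,"wx": 0,"wy": 0,"wz": 0}
    - {"jaw": -1,"tx": 0,"ty": 0,"tz": 0,"wx": 0,"wy": 0,"wz": 0}
    - {"jaw": 1,"tx": 0,"ty": 0,"tz": 0,"wx": 0,"wy": 0,"wz": 0}
    - {"jaw": 1,"tx": 0,"ty": 0,"tz": 0,"wx": 0,"wy": 0,"wz": 0}
    - {"jaw": 1,"tx": 0,"ty": 0,"tz": 0,"wx": 0,"wy": 0,"wz": 0}
    - {"jaw": 1,"tx": 0,"ty": 0,"tz": 0,"wx": 0,"wy": 0,"wz": 0}
    - {"jaw": 1,"tx": 0,"ty": 0,"tz": -2,"wx": 0,"wy": 0,"wz": 0}
    - {"jaw": 1,"tx": 0,"ty": 0,"tz": -4,"wx": 0,"wy": 0,"wz": 0}
    - {"jaw": 1,"tx": 0,"ty": 0,"tz": -4,"wx": 0,"wy": 0,"wz": 0}
    - {"jaw": 1,"tx": 0,"ty": 0,"tz": 0,"wx": 0,"wy": 0,"wz": 0}
    - {"jaw": 1,"tx": 0,"ty": 0,"tz": 0,"wx": 0,"wy": 0,"wz": 0}

```text
clock: 23.58
tcp_pos: [0.4979, 0.1077, 0.3798]
orientation: [-0.0, 0.661, 0.751, -0.0]
wrist_force: [-0.1, 0.1, 0.1]
finger_gap: 0.0856
```

Run:
```python
from h import *
cal=eyes.calibration("wrist");img=eyes.read_camera("wrist");cv2.imwrite("pics/w12.png",img)
print(proj(cal,[.4986,.1078,.142]))
go([.568,-.255,.225],90)
```

```text
[326.44390349 210.64889201]
t 23.62 grasp [0.4974 0.1077 0.2242] yawx 97.28 tilt [-0.09 -0.01] gap 0.0853 F [ 0.1 -0.7 -0.6] j6 1.5
tool shift cm [-36.87   2.41  -0.08]
wz deg 7.28
```

View pics/w12.png

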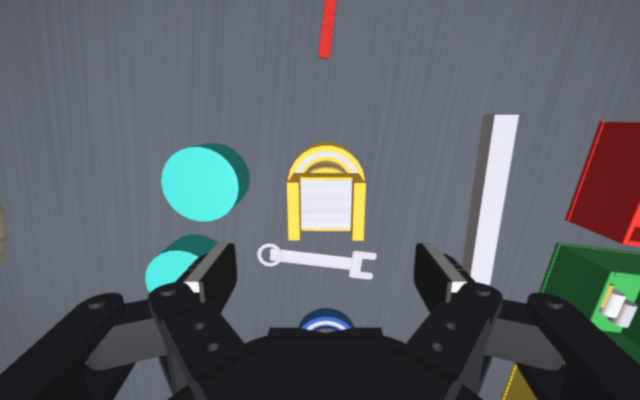

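The yellow saddle's lips span rows 182–240, centre (326,211), and the prediction was (326,211). Now to the blue saddle.

>>> carry_out:
  motion:
    - {"jaw": 1,"tx": -3.69,"ty": 0.24,"tz": 0,"wx": 0,"wy": 0,"wz": 0}
    - {"jaw": 1,"tx": -3.69,"ty": 0.24,"tz": 0,"wx": 0,"wy": 0,"wz": 0}
    - {"jaw": 1,"tx": -3.69,"ty": 0.24,"tz": 0,"wx": 0,"wy": 0,"wz": 0}
    - {"jaw": 1,"tx": -3.69,"ty": 0.24,"tz": 0,"wx": 0,"wy": 0,"wz": 0}
    - {"jaw": 1,"tx": -3.69,"ty": 0.24,"tz": 0,"wx": 0,"wy": 0,"wz": 0}
    - {"jaw": 1,"tx": -3.69,"ty": 0.24,"tz": 0,"wx": 0,"wy": 0,"wz": 0}
    - {"jaw": 1,"tx": -3.69,"ty": 0.24,"tz": 0,"wx": 0,"wy": 0,"wz": 0}
    - {"jaw": 1,"tx": -3.69,"ty": 0.24,"tz": 0,"wx": 0,"wy": 0,"wz": 0}
    - {"jaw": 1,"tx": -3.69,"ty": 0.24,"tz": 0,"wx": 0,"wy": 0,"wz": 0}
    - {"jaw": 1,"tx": -3.69,"ty": 0.24,"tz": 0,"wx": 0,"wy": 0,"wz": 0}
    - {"jaw": 1,"tx": 0,"ty": 0,"tz": 0,"wx": 0,"wy": 0,"wz": 7.3}
    - {"jaw": 1,"tx": 0,"ty": 0,"tz": 0,"wx": 0,"wy": 0,"wz": 0}
    - {"jaw": 1,"tx": 0,"ty": 0,"tz": 0,"wx": 0,"wy": 0,"wz": 0}

```text
clock: 25.25
tcp_pos: [0.5684, -0.2548, 0.3793]
orientation: [-0.001, 0.706, 0.708, -0.0]
wrist_force: [-0.4, 0.3, 0.4]
finger_gap: 0.0854
```

Run:
```python
from h import *
cal=eyes.calibration("wrist");img=eyes.read_camera("wrist");cv2.imwrite("pics/w13.png",img);np.savez("w13.npz",**cal)
status();p=proj(cal,[.57,-.26,.042]);print(p)
saddle(img,cal,"blue",p,50,60)
saddle(img,cal,"blue",p,50,150)
```

```text
t 25.3 grasp [ 0.5683 -0.2546  0.2246] yawx 90.11 tilt [-0.06  0.03] gap 0.0853 F [-0.   0.4  0.4] j6 1.02
[327.25419023 187.36509628]
[339.5 217.6] ctr [ 0.5834 -0.2939] LW mm [13.  43.9] chan deg 23.7
[323.4 178.2] ctr [ 0.5658 -0.2502] LW mm [18.8 44.3] chan deg 18.7
mid [ 0.5746 -0.2721] sep mm 47.0 chan from sep 22.0
[340.1 219. ] ctr [ 0.5841 -0.2954] LW mm [ 8.8 43.9] chan deg 21.8
[324.2 180.4] ctr [ 0.5666 -0.2526] LW mm [13.8 44.5] chan deg 18.8
mid [ 0.5753 -0.274 ] sep mm 46.2 chan from sep 22.2
```

View pics/w13.png

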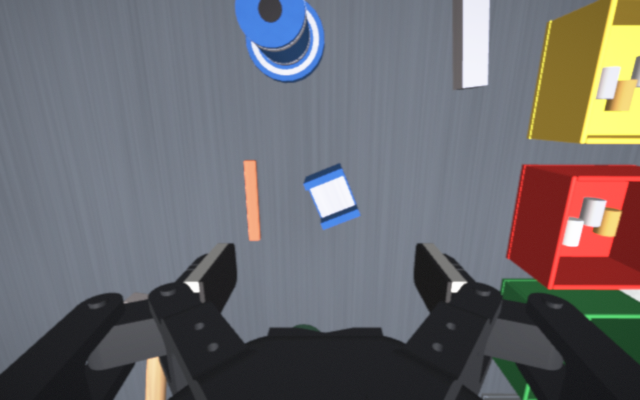

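>>> carry_out:
  motion:
    - {"jaw": 1,"tx": 0,"ty": 0,"tz": 0,"wx": 0,"wy": 0,"wz": 8.54}
    - {"jaw": 1,"tx": 0,"ty": 0,"tz": 0,"wx": 0,"wy": 0,"wz": 8.54}
    - {"jaw": 1,"tx": 0,"ty": 0,"tz": 0,"wx": 0,"wy": 0,"wz": 8.54}
    - {"jaw": 1,"tx": 0,"ty": 0,"tz": 0,"wx": 0,"wy": 0,"wz": 8.54}
    - {"jaw": 1,"tx": 0,"ty": 0,"tz": 0,"wx": 0,"wy": 0,"wz": 8.54}
    - {"jaw": 1,"tx": 0,"ty": 0,"tz": 0,"wx": 0,"wy": 0,"wz": 8.54}
    - {"jaw": 1,"tx": 0,"ty": 0,"tz": 0,"wx": 0,"wy": 0,"wz": 8.54}
    - {"jaw": 1,"tx": 0,"ty": 0,"tz": 0,"wx": 0,"wy": 0,"wz": 8.54}
    - {"jaw": 1,"tx": -0.1,"ty": 2,"tz": 4,"wx": 0,"wy": 0,"wz": 0}
    - {"jaw": 1,"tx": 0,"ty": 0,"tz": 4,"wx": 0,"wy": 0,"wz": 0}
    - {"jaw": 1,"tx": 0,"ty": 0,"tz": 0,"wx": 0,"wy": 0,"wz": 0}
    - {"jaw": 1,"tx": 0,"ty": 0,"tz": 0,"wx": 0,"wy": 0,"wz": 0}

```text
clock: 26.8
tcp_pos: [0.5754, -0.2739, 0.3016]
orientation: [0.0, 0.982, 0.188, 0.0]
wrist_force: [-0.1, 0.2, 0.7]
finger_gap: 0.0854
```

Run:
```python
from h import *
cal=eyes.calibration("wrist");img=eyes.read_camera("wrist");cv2.imwrite("pics/w14.png",img)
go([.575,-.2735,.026],21.8)
p=proj(cal,[.575,-.2735,.042]);print(p)
saddle(img,cal,"blue",p,60,150)
```

```text
t 26.85 grasp [ 0.576  -0.2744  0.1474] yawx 21.72 tilt [ 0.14 -0.1 ] gap 0.0856 F [ 0.6 -0.3  0.8] j6 2.19
tool shift cm [-0.08 -0.15 12.14]
wz deg -0.08
[323.02982072 203.11802615]
[329.7 201.3] ctr [ 0.5779 -0.2781] LW mm [43.5 44. ] chan deg 109.9
[293.5 202.5] ctr [ 0.5662 -0.2514] LW mm [ 8.7 44.5] chan deg 22.6
[322.5 172. ] ctr [ 0.5984 -0.2638] LW mm [ 1.6 36.7] chan deg 111.7
mid [ 0.5721 -0.2648] sep mm 29.1 chan from sep 23.7
```

View pics/w14.png

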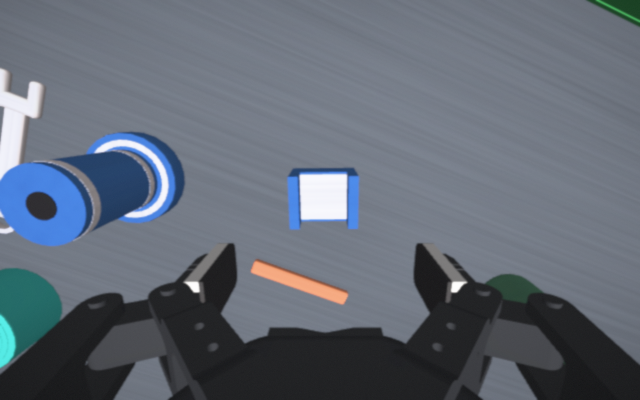

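Lips span columns 289–358 and rows 175–229, so the saddle is centred as predicted. The can (dark green, about (510,285)) is clear of the finger. Descending and gripping.

>>> carry_out:
  motion:
    - {"jaw": 1,"tx": -0.05,"ty": -0.1,"tz": 3.5,"wx": 0,"wy": 0,"wz": 0}
    - {"jaw": 1,"tx": 0,"ty": 0,"tz": 3.5,"wx": 0,"wy": 0,"wz": 0}
    - {"jaw": 1,"tx": 0,"ty": 0,"tz": 2.8,"wx": 0,"wy": 0,"wz": 0}
    - {"jaw": 1,"tx": 0,"ty": 0,"tz": 1.5,"wx": 0,"wy": 0,"wz": 0}
    - {"jaw": 1,"tx": 0,"ty": 0,"tz": 0.7,"wx": 0,"wy": 0,"wz": 0}
    - {"jaw": 1,"tx": 0,"ty": 0,"tz": 0,"wx": 0,"wy": 0,"wz": 0}
    - {"jaw": -1,"tx": 0,"ty": 0,"tz": 0,"wx": 0,"wy": 0,"wz": 0}
    - {"jaw": -1,"tx": 0,"ty": 0,"tz": 0,"wx": 0,"wy": 0,"wz": 0}
    - {"jaw": -1,"tx": 0,"ty": 0,"tz": 0,"wx": 0,"wy": 0,"wz": 0}
    - {"jaw": -1,"tx": 0,"ty": 0,"tz": 0,"wx": 0,"wy": 0,"wz": 0}
    - {"jaw": -1,"tx": 0,"ty": 0,"tz": 0,"wx": 0,"wy": 0,"wz": 0}
    - {"jaw": -1,"tx": 0,"ty": 0,"tz": 0,"wx": 0,"wy": 0,"wz": 0}

```text
clock: 28.35
tcp_pos: [0.5746, -0.2737, 0.1814]
orientation: [0.001, 0.982, 0.188, 0.001]
wrist_force: [-0.4, 0.2, 6.0]
finger_gap: 0.0553
```

Run:
```python
from h import *
go([.5267,-.1115,.2],97.3)
```

```text
t 28.35 grasp [ 0.5749 -0.2739  0.0264] yawx 21.66 tilt [ 0.1  -0.06] gap 0.0553 F [-0.4  0.2  6. ] j6 2.19
tool shift cm [  1.54 -16.84 -17.38]
wz deg -75.64
```

>>> carry_out:
  motion:
    - {"jaw": -1,"tx": 0,"ty": 0,"tz": -2,"wx": 0,"wy": 0,"wz": 0}
    - {"jaw": -1,"tx": 0,"ty": 0,"tz": -4,"wx": 0,"wy": 0,"wz": 0}
    - {"jaw": -1,"tx": 0,"ty": 0,"tz": -4,"wx": 0,"wy": 0,"wz": -8.4}
    - {"jaw": -1,"tx": 0,"ty": 0,"tz": -4,"wx": 0,"wy": 0,"wz": -8.4}
    - {"jaw": -1,"tx": 0,"ty": 0,"tz": -4,"wx": 0,"wy": 0,"wz": -8.4}
    - {"jaw": -1,"tx": 0,"ty": 0,"tz": 0,"wx": 0,"wy": 0,"wz": -8.4}
    - {"jaw": -1,"tx": 0,"ty": 0,"tz": 0,"wx": 0,"wy": 0,"wz": -8.4}
    - {"jaw": -1,"tx": 0,"ty": 0,"tz": 0,"wx": 0,"wy": 0,"wz": -8.4}
    - {"jaw": -1,"tx": 0,"ty": 0,"tz": 0,"wx": 0,"wy": 0,"wz": -8.4}
    - {"jaw": -1,"tx": 0,"ty": 0,"tz": 0,"wx": 0,"wy": 0,"wz": -8.4}
    - {"jaw": -1,"tx": 0,"ty": 0,"tz": 0,"wx": 0,"wy": 0,"wz": -8.4}
    - {"jaw": -1,"tx": 3.34,"ty": -0.54,"tz": 0,"wx": 0,"wy": 0,"wz": 0}
    - {"jaw": -1,"tx": 3.34,"ty": -0.54,"tz": 0,"wx": 0,"wy": 0,"wz": 0}
    - {"jaw": -1,"tx": 3.34,"ty": -0.54,"tz": 0,"wx": 0,"wy": 0,"wz": 0}
    - {"jaw": -1,"tx": 3.34,"ty": -0.54,"tz": 0,"wx": 0,"wy": 0,"wz": 0}
    - {"jaw": -1,"tx": 3.34,"ty": -0.54,"tz": 0,"wx": 0,"wy": 0,"wz": 0}
    - {"jaw": -1,"tx": 0,"ty": 0,"tz": 0,"wx": 0,"wy": 0,"wz": 0}
    - {"jaw": -1,"tx": 0,"ty": 0,"tz": 0,"wx": 0,"wy": 0,"wz": 0}

```text
clock: 30.6
tcp_pos: [0.5264, -0.1113, 0.36]
orientation: [0.0, 0.661, 0.751, -0.0]
wrist_force: [0.0, -0.3, -2.9]
finger_gap: 0.0552
```

Run:
```python
from h import *
cal=eyes.calibration("wrist");img=eyes.read_camera("wrist");cv2.imwrite("pics/w15.png",img)
go([.5267,-.1115,.1265],97.3)
```

```text
t 30.65 grasp [ 0.5265 -0.1118  0.205 ] yawx 97.24 tilt [ 0.   -0.02] gap 0.0552 F [ 0.7 -0.4 -3. ] j6 1.09
tool shift cm [0.03 0.02 7.85]
wz deg -0.06
```

View pics/w15.png

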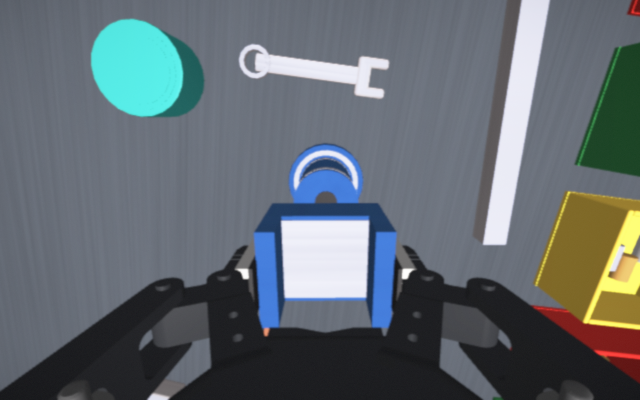

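The blue saddle is held straight above its riser, whose dot is at (326,198). Lowering in the same way.

>>> carry_out:
  motion:
    - {"jaw": -1,"tx": 0,"ty": 0,"tz": 3,"wx": 0,"wy": 0,"wz": 0}
    - {"jaw": -1,"tx": 0,"ty": 0,"tz": 2.5,"wx": 0,"wy": 0,"wz": 0}
    - {"jaw": -1,"tx": 0,"ty": 0,"tz": 1.5,"wx": 0,"wy": 0,"wz": 0}
    - {"jaw": -1,"tx": 0,"ty": 0,"tz": 0.5,"wx": 0,"wy": 0,"wz": 0}
    - {"jaw": -1,"tx": 0,"ty": 0,"tz": 0.3,"wx": 0,"wy": 0,"wz": 0}
    - {"jaw": -1,"tx": 0,"ty": 0,"tz": 0,"wx": 0,"wy": 0,"wz": 0}
    - {"jaw": -1,"tx": 0,"ty": 0,"tz": 0,"wx": 0,"wy": 0,"wz": 0}

```text
clock: 31.52
tcp_pos: [0.5266, -0.1113, 0.2829]
orientation: [0.001, 0.661, 0.75, 0.0]
wrist_force: [-0.6, -0.1, -3.2]
finger_gap: 0.0553
```

Run:
```python
from h import *
go([.5267,-.1115,.1265],97.3)
```

```text
t 31.52 grasp [ 0.5268 -0.1114  0.1279] yawx 97.26 tilt [ 0.07 -0.03] gap 0.0553 F [-0.6 -0.1 -3.2] j6 1.09
tool shift cm [-0.01 -0.01  0.14]
wz deg -0.04
```

>>> carry_out:
  motion:
    - {"jaw": -1,"tx": 0,"ty": 0,"tz": 0.14,"wx": 0,"wy": 0,"wz": 0}
    - {"jaw": -1,"tx": 0,"ty": 0,"tz": 0,"wx": 0,"wy": 0,"wz": 0}
    - {"jaw": 1,"tx": 0,"ty": 0,"tz": 0,"wx": 0,"wy": 0,"wz": 0}
    - {"jaw": 1,"tx": 0,"ty": 0,"tz": 0,"wx": 0,"wy": 0,"wz": 0}
    - {"jaw": 1,"tx": 0,"ty": 0,"tz": 0,"wx": 0,"wy": 0,"wz": 0}
    - {"jaw": 1,"tx": 0,"ty": 0,"tz": 0,"wx": 0,"wy": 0,"wz": 0}
    - {"jaw": 1,"tx": 0,"ty": 0,"tz": -2,"wx": 0,"wy": 0,"wz": 0}
    - {"jaw": 1,"tx": 0,"ty": 0,"tz": -4,"wx": 0,"wy": 0,"wz": 0}
    - {"jaw": 1,"tx": 0,"ty": 0,"tz": -4,"wx": 0,"wy": 0,"wz": 0}
    - {"jaw": 1,"tx": 0,"ty": 0,"tz": 0,"wx": 0,"wy": 0,"wz": 0}
    - {"jaw": 1,"tx": 0,"ty": 0,"tz": 0,"wx": 0,"wy": 0,"wz": 0}

```text
clock: 32.9
tcp_pos: [0.5262, -0.1112, 0.3804]
orientation: [-0.0, 0.661, 0.75, -0.0]
wrist_force: [-0.6, 0.0, 0.2]
finger_gap: 0.0854
```

Run:
```python
from h import *
cal=eyes.calibration("wrist");img=eyes.read_camera("wrist");cv2.imwrite("pics/w16.png",img)
print(proj(cal,[.5267,-.1115,.142]))
img=cv2.imread("pics/top0.png");ct=eyes.calibration("top")
for c in blobs(img,(0,0,170),(179,40,255),300):
    r=cv2.minAreaRect(c)
    if abs(r[0][0]-306)<5 and abs(r[0][1]-152)<6:
        W=np.array([ray(ct,x,y,.025)[:2] for x,y in cv2.boxPoints(r)]);print(np.round(W,4),W.mean(0),[np.linalg.norm(W[i]-W[i-1]) for i in range(4)])
status()
```

```text
[326.09302053 210.92570214]
[[ 0.6908  0.2037]
 [ 0.7347 -0.1553]
 [ 0.7081 -0.1577]
 [ 0.6646  0.2001]] [0.69955622 0.02271231] [np.float64(0.026462029336873104), np.float64(0.3616793283041193), np.float64(0.02673701438586569), np.float64(0.3604904987579793)]
t 32.95 grasp [ 0.5257 -0.111   0.2247] yawx 97.26 tilt [-0.09  0.03] gap 0.0854 F [ 0.4  0.2 -1. ] j6 1.09
```

View pics/w16.png

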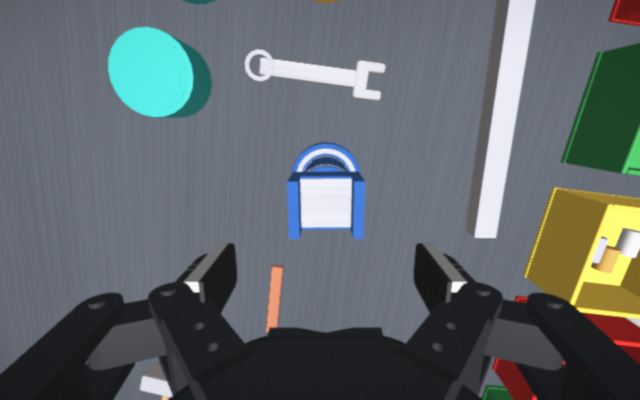

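The blue saddle is centred: lips span rows 182–238 and the prediction was (326,211). The tube is centred at (0.700, 0.023) and lies at 97.0°, measuring 361×26.5 mm, so the size agrees. Moving above it.

>>> carry_out:
  motion:
    - {"jaw": 1,"tx": 1.84,"ty": 3.16,"tz": 0,"wx": 0,"wy": 0,"wz": 0}
    - {"jaw": 1,"tx": 1.84,"ty": 3.16,"tz": 0,"wx": 0,"wy": 0,"wz": 0}
    - {"jaw": 1,"tx": 1.84,"ty": 3.16,"tz": 0,"wx": 0,"wy": 0,"wz": 0}
    - {"jaw": 1,"tx": 1.84,"ty": 3.16,"tz": 0,"wx": 0,"wy": 0,"wz": 0}
    - {"jaw": 1,"tx": 1.84,"ty": 3.16,"tz": 0,"wx": 0,"wy": 0,"wz": 0}
    - {"jaw": 1,"tx": 1.84,"ty": 3.16,"tz": 0,"wx": 0,"wy": 0,"wz": 0.3}
    - {"jaw": 1,"tx": 0,"ty": 0,"tz": 0,"wx": 0,"wy": 0,"wz": 0}
    - {"jaw": 1,"tx": 0,"ty": 0,"tz": 0,"wx": 0,"wy": 0,"wz": 0}

```text
clock: 33.95
tcp_pos: [0.7, 0.0222, 0.3791]
orientation: [-0.001, 0.663, 0.749, -0.001]
wrist_force: [-0.5, 0.4, 0.0]
finger_gap: 0.0856
```

Run:
```python
from h import *
cal=eyes.calibration("wrist");img=eyes.read_camera("wrist");cv2.imwrite("pics/w17.png",img)
go([.6996,.0227,.022],96.95)
print(proj(cal,[.6996,.0227,.025]))
```

```text
t 34.0 grasp [0.6995 0.0218 0.2248] yawx 96.94 tilt [-0.13 -0.01] gap 0.0854 F [-0.4 -0.1  0.3] j6 1.37
tool shift cm [ 0.09  0.07 20.28]
wz deg -0.01
[326.07362973 178.74282796]
```

View pics/w17.png

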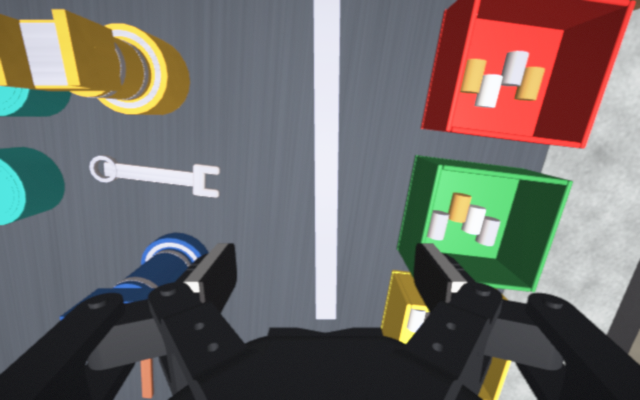

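The tube runs straight up the picture at column 326, and the bins are over 90 mm away. Descending and gripping.

>>> carry_out:
  motion:
    - {"jaw": 1,"tx": 0.05,"ty": 0,"tz": 4,"wx": 0,"wy": 0,"wz": 0}
    - {"jaw": 1,"tx": 0,"ty": 0,"tz": 4,"wx": 0,"wy": 0,"wz": 0}
    - {"jaw": 1,"tx": 0,"ty": 0,"tz": 4,"wx": 0,"wy": 0,"wz": 0}
    - {"jaw": 1,"tx": 0,"ty": 0,"tz": 4,"wx": 0,"wy": 0,"wz": 0}
    - {"jaw": 1,"tx": 0,"ty": 0,"tz": 2.5,"wx": 0,"wy": 0,"wz": 0}
    - {"jaw": 1,"tx": 0,"ty": 0,"tz": 1.2,"wx": 0,"wy": 0,"wz": 0}
    - {"jaw": 1,"tx": 0,"ty": 0,"tz": 0.5,"wx": 0,"wy": 0,"wz": 0}
    - {"jaw": 1,"tx": 0,"ty": 0,"tz": 0,"wx": 0,"wy": 0,"wz": 0}
    - {"jaw": -1,"tx": 0,"ty": 0,"tz": 0,"wx": 0,"wy": 0,"wz": 0}
    - {"jaw": -1,"tx": 0,"ty": 0,"tz": 0,"wx": 0,"wy": 0,"wz": 0}
    - {"jaw": -1,"tx": 0,"ty": 0,"tz": 0,"wx": 0,"wy": 0,"wz": 0}
    - {"jaw": -1,"tx": 0,"ty": 0,"tz": 0,"wx": 0,"wy": 0,"wz": 0}
    - {"jaw": -1,"tx": 0,"ty": 0,"tz": 0,"wx": 0,"wy": 0,"wz": 0}
    - {"jaw": -1,"tx": 0,"ty": 0,"tz": 0,"wx": 0,"wy": 0,"wz": 0}
    - {"jaw": -1,"tx": 0,"ty": 0,"tz": 0,"wx": 0,"wy": 0,"wz": 0}
    - {"jaw": -1,"tx": 0,"ty": 0,"tz": 0,"wx": 0,"wy": 0,"wz": 0}
  force: 60

```text
clock: 36.0
tcp_pos: [0.7005, 0.0227, 0.1794]
orientation: [0.0, 0.663, 0.749, 0.0]
wrist_force: [-1.8, 0.4, 5.5]
finger_gap: 0.0236
```

Run:
```python
from h import *
go([.5127,-.0018,.20],97.3)
```

```text
t 36.0 grasp [0.7006 0.0227 0.0244] yawx 96.96 tilt [ 0.04 -0.01] gap 0.0236 F [-1.8  0.4  5.5] j6 1.37
tool shift cm [ -0.16 -18.94 -17.58]
wz deg -0.34
```

>>> carry_out:
  motion:
    - {"jaw": -1,"tx": 0,"ty": 0,"tz": -1,"wx": 0,"wy": 0,"wz": 0}
    - {"jaw": -1,"tx": 0,"ty": 0,"tz": -3,"wx": 0,"wy": 0,"wz": 0}
    - {"jaw": -1,"tx": 0,"ty": 0,"tz": -4,"wx": 0,"wy": 0,"wz": 0}
    - {"jaw": -1,"tx": 0,"ty": 0,"tz": -4,"wx": 0,"wy": 0,"wz": 0}
    - {"jaw": -1,"tx": 0,"ty": 0,"tz": -4,"wx": 0,"wy": 0,"wz": 0}
    - {"jaw": -1,"tx": 0,"ty": 0,"tz": -2,"wx": 0,"wy": 0,"wz": -0.3}
    - {"jaw": -1,"tx": 0,"ty": -2,"tz": 0,"wx": 0,"wy": 0,"wz": 0}
    - {"jaw": -1,"tx": 0,"ty": -3,"tz": 0,"wx": 0,"wy": 0,"wz": 0}
    - {"jaw": -1,"tx": -0.15,"ty": -3,"tz": 0,"wx": 0,"wy": 0,"wz": 0}
    - {"jaw": -1,"tx": 0,"ty": -3,"tz": 0,"wx": 0,"wy": 0,"wz": 0}
    - {"jaw": -1,"tx": 0,"ty": -3,"tz": 0,"wx": 0,"wy": 0,"wz": 0}
    - {"jaw": -1,"tx": 0,"ty": -3,"tz": 0,"wx": 0,"wy": 0,"wz": 0}
    - {"jaw": -1,"tx": 0,"ty": -1.9,"tz": 0,"wx": 0,"wy": 0,"wz": 0}
    - {"jaw": -1,"tx": 0,"ty": 0,"tz": 0,"wx": 0,"wy": 0,"wz": 0}
    - {"jaw": -1,"tx": 0,"ty": 0,"tz": 0,"wx": 0,"wy": 0,"wz": 0}

```text
clock: 37.88
tcp_pos: [0.5136, -0.0027, 0.3587]
orientation: [0.0, 0.661, 0.75, 0.0]
wrist_force: [-0.3, 0.4, -4.7]
finger_gap: 0.0237
```

Run:
```python
from h import *
cal=eyes.calibration("wrist");img=eyes.read_camera("wrist");cv2.imwrite("pics/w18.png",img)
im=eyes.read_camera("side");cv2.imwrite("pics/s18.png",cv2.resize(im[120:300,170:420],None,fx=3,fy=3,interpolation=cv2.INTER_CUBIC))
go([.5127,-.0018,.1464],97.3)
```

```text
t 37.98 grasp [ 0.5139 -0.0027  0.2037] yawx 97.26 tilt [ 0.02 -0.  ] gap 0.0234 F [ 0.3 -0.3 -4.7] j6 1.28
tool shift cm [ 0.1  -0.11  5.73]
wz deg -0.04
```

View pics/w18.png

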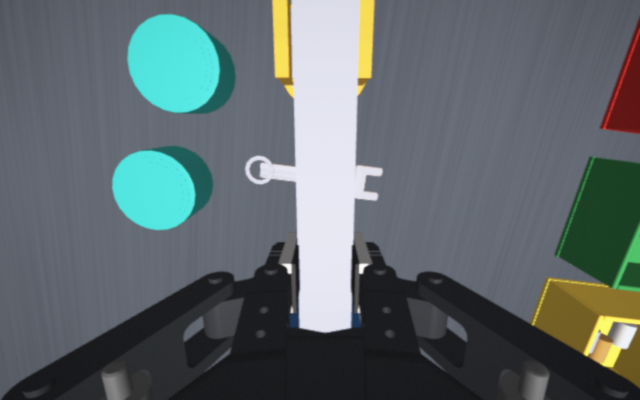

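View pics/s18.png

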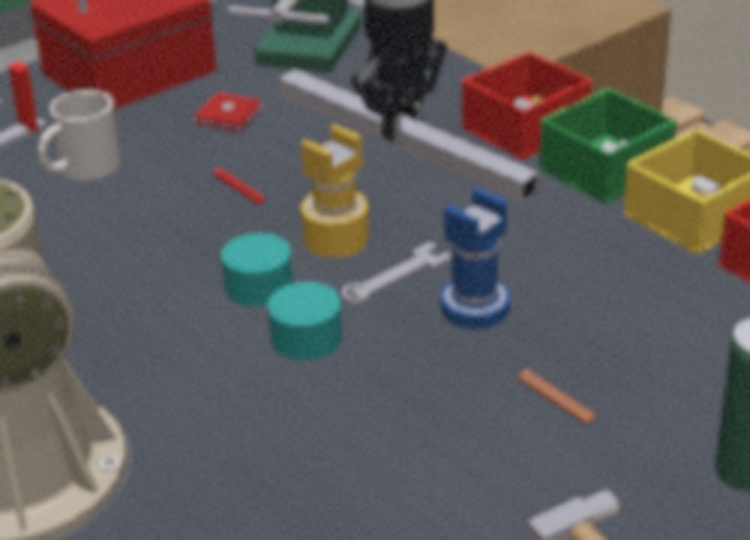

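Both stacks stand, and the tube is centred over the yellow channel (tube 293–357, lips 275–373) and looks level. Lowering.

>>> carry_out:
  motion:
    - {"jaw": -1,"tx": 0.1,"ty": -0.1,"tz": 2,"wx": 0,"wy": 0,"wz": 0}
    - {"jaw": -1,"tx": 0,"ty": 0,"tz": 1.5,"wx": 0,"wy": 0,"wz": 0}
    - {"jaw": -1,"tx": 0,"ty": 0,"tz": 1,"wx": 0,"wy": 0,"wz": 0}
    - {"jaw": -1,"tx": 0,"ty": 0,"tz": 0.6,"wx": 0,"wy": 0,"wz": 0}
    - {"jaw": -1,"tx": 0,"ty": 0,"tz": 0.3,"wx": 0,"wy": 0,"wz": 0}
    - {"jaw": -1,"tx": 0,"ty": 0,"tz": 0.2,"wx": 0,"wy": 0,"wz": 0}
    - {"jaw": -1,"tx": 0,"ty": 0,"tz": 0,"wx": 0,"wy": 0,"wz": 0}
    - {"jaw": -1,"tx": 0,"ty": 0,"tz": 0,"wx": 0,"wy": 0,"wz": 0}

```text
clock: 38.98
tcp_pos: [0.5121, -0.0018, 0.3031]
orientation: [0.0, 0.661, 0.75, 0.0]
wrist_force: [-0.3, 0.5, -3.9]
finger_gap: 0.0235
```

Run:
```python
from h import *
cal=eyes.calibration("wrist");img=eyes.read_camera("wrist");cv2.imwrite("pics/w19.png",img)
go([.5127,-.0018,.1464],97.3)
```

```text
t 39.02 grasp [ 0.5122 -0.0018  0.1481] yawx 97.26 tilt [ 0.04 -0.01] gap 0.0239 F [ 0.4  0.1 -4.7] j6 1.28
tool shift cm [-0.01  0.05  0.17]
wz deg -0.04
```

View pics/w19.png

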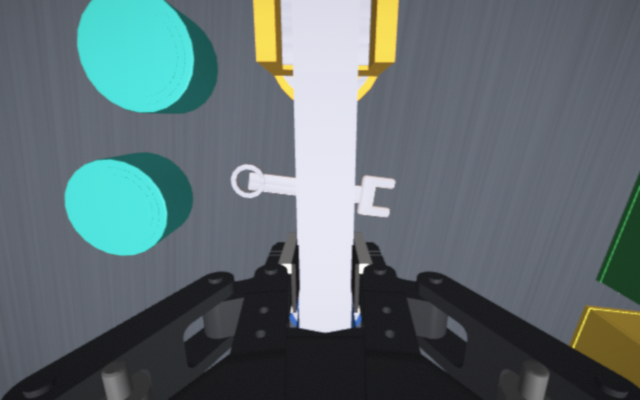

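The tube is in the channel, about 1.7 mm up. I'll lower it the rest, check the force, then release.

>>> carry_out:
  motion:
    - {"jaw": -1,"tx": 0,"ty": 0.05,"tz": 0.15,"wx": 0,"wy": 0,"wz": 0}
    - {"jaw": -1,"tx": 0,"ty": 0,"tz": 0,"wx": 0,"wy": 0,"wz": 0}
    - {"jaw": -1,"tx": 0,"ty": 0,"tz": 0,"wx": 0,"wy": 0,"wz": 0}

```text
clock: 39.4
tcp_pos: [0.5125, -0.0017, 0.3013]
orientation: [0.0, 0.661, 0.75, 0.0]
wrist_force: [0.6, -0.2, -4.5]
finger_gap: 0.0235
```

Run:
```python
from h import *
go([.5127,-.0018,.1464],97.3)
```

```text
t 39.4 grasp [ 0.5126 -0.0017  0.1463] yawx 97.26 tilt [ 0.01 -0.01] gap 0.0235 F [ 0.6 -0.2 -4.5] j6 1.28
tool shift cm [-0.01  0.01 -0.01]
wz deg -0.04
```

>>> carry_out:
  motion:
    - {"jaw": -1,"tx": 0,"ty": 0,"tz": 0.07,"wx": 0,"wy": 0,"wz": 0}
    - {"jaw": -1,"tx": 0,"ty": 0,"tz": 0,"wx": 0,"wy": 0,"wz": 0}

```text
clock: 39.65
tcp_pos: [0.5125, -0.0017, 0.3013]
orientation: [0.0, 0.661, 0.75, 0.0]
wrist_force: [-2.2, 0.9, 3.6]
finger_gap: 0.0235
```

Run:
```python
from h import *
status()
```

```text
t 39.65 grasp [ 0.5126 -0.0017  0.1463] yawx 97.26 tilt [ 0.04 -0.01] gap 0.0235 F [-2.2  0.9  3.6] j6 1.28
```

Contact: the force changed from −4.5 to +3.6 N. Releasing and rising.

>>> carry_out:
  motion:
    - {"jaw": 1,"tx": 0,"ty": 0,"tz": 0,"wx": 0,"wy": 0,"wz": 0}
    - {"jaw": 1,"tx": 0,"ty": 0,"tz": 0,"wx": 0,"wy": 0,"wz": 0}
    - {"jaw": 1,"tx": 0,"ty": 0,"tz": 0,"wx": 0,"wy": 0,"wz": 0}
    - {"jaw": 1,"tx": 0,"ty": 0,"tz": 0,"wx": 0,"wy": 0,"wz": 0}
    - {"jaw": 1,"tx": 0,"ty": 0,"tz": 0,"wx": 0,"wy": 0,"wz": 0}
    - {"jaw": 1,"tx": 0,"ty": 0,"tz": 0,"wx": 0,"wy": 0,"wz": 0}
    - {"jaw": 1,"tx": 0,"ty": 0,"tz": -2,"wx": 0,"wy": 0,"wz": 0}
    - {"jaw": 1,"tx": 0,"ty": 0,"tz": -4,"wx": 0,"wy": 0,"wz": 0}
    - {"jaw": 1,"tx": 0,"ty": 0,"tz": -4,"wx": 0,"wy": 0,"wz": 0}
    - {"jaw": 1,"tx": 0,"ty": 0,"tz": -4,"wx": 0,"wy": 0,"wz": 0}
    - {"jaw": 1,"tx": 0,"ty": 0,"tz": 0,"wx": 0,"wy": 0,"wz": 0}
    - {"jaw": 1,"tx": 0,"ty": 0,"tz": 0,"wx": 0,"wy": 0,"wz": 0}

```text
clock: 41.15
tcp_pos: [0.5124, -0.0017, 0.4402]
orientation: [-0.0, 0.661, 0.75, -0.0]
wrist_force: [-0.2, 0.8, -0.9]
finger_gap: 0.0856
```

Run:
```python
from h import *
status()
cal=eyes.calibration("wrist");img=eyes.read_camera("wrist");cv2.imwrite("pics/w20.png",img)
cs=eyes.calibration("side");im=eyes.read_camera("side")
u=np.array([-.1271,.9919,0]);c=np.array([.5127,-.0017,.147])
n=np.array([.9919,.1271,0])
for e,zz in((.18,.147),(-.18,.147),(-.18,.122)):
    for k in(-.0125,.0125):
        p=c+u*e+n*k;p[2]=zz;q=proj(cs,p);print(e,k,zz,np.round(q,1),"crop",np.round((q-[170,120])*3));cv2.circle(im,tuple(np.round(q).astype(int)),1,(0,0,255),-1)
cv2.imwrite("pics/s20.png",cv2.resize(im[120:300,170:420],None,fx=3,fy=3,interpolation=cv2.INTER_CUBIC))
```

```text
t 41.15 grasp [ 0.5123 -0.0017  0.2852] yawx 97.26 tilt [-0.01 -0.  ] gap 0.0856 F [-0.2  0.8 -0.9] j6 1.28
0.18 -0.0125 0.147 [263.9 160.1] crop [282. 120.]
0.18 0.0125 0.147 [268.8 157.5] crop [296. 113.]
-0.18 -0.0125 0.147 [343.1 195.8] crop [519. 227.]
-0.18 0.0125 0.147 [347.9 192.5] crop [534. 218.]
-0.18 -0.0125 0.122 [342.9 202.3] crop [519. 247.]
-0.18 0.0125 0.122 [347.7 199. ] crop [533. 237.]
```

View pics/w20.png

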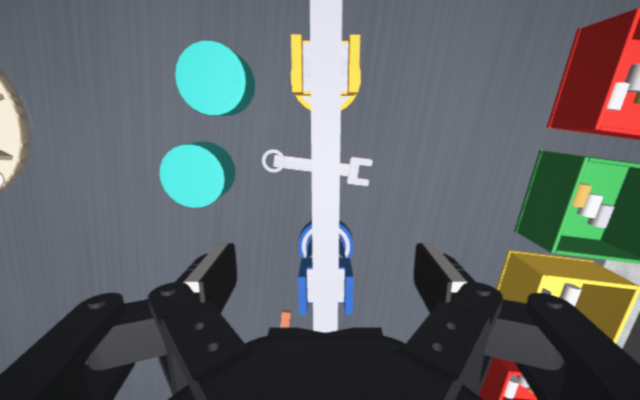

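View pics/s20.png

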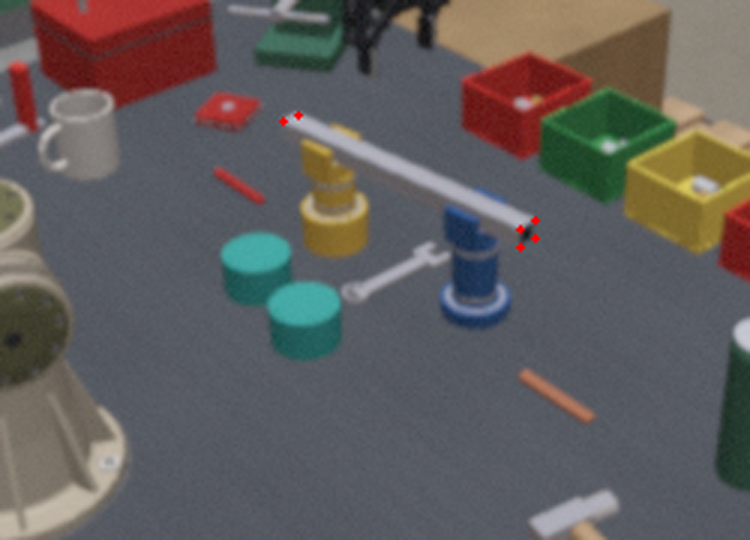

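The tube's ends land on the predicted level points at (282,120), (296,113), (519,227) and (534,218) in the crop. It lies centred in both channels (wrist view), clear of the gripper. Mug and can are upright. Handing in.

```bash
python3 -c "
from workcell import env;print(env.hand_in())"
```

```text
the job is handed in; nothing more can be done
None
```

The job is handed in. Both risers stand on the pads of their colour and both saddles sit on the risers of their colour. The tube lies in both channels, and the whole run took about 41 s of the 144 s allowed. The hand-in reported no verdict.

- **Risers and saddles:** in the wrist views after each placing, every riser and saddle appeared within about 1–2 pixels of where a centred one should be.
- **Tube:** when I lowered it the wrist force changed from −4.5 to +3.6 N, which showed contact. Afterwards its corners in the side view fell on the points predicted for a level tube with its centre 134.5 mm up, centred on the two stacks with both ends sticking out.
- **Bystanders:** the mug was untouched and stands upright in the last side view, and the part of the can in that view is upright too. The gripper ended open, about 14 cm above where it released the tube.
- **Not checked or not exact:**
  - I did not measure the load on each saddle separately.
  - One early move call was refused because keys were missing; nothing moved.
  - The automatic blob measure of the blue saddle was off because of shading, so I set its centre from the near lip and the given sizes. The close view confirmed that centre before I gripped it.

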